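# Press a new bearing cartridge into a specimen rotator

## Task

Slide the guard plate up the specimen rotator's tilted face until it comes free of its two studs, and lay it flat, right way up, on the worktop beside the rotator. Then put the slimmer bearing cartridge into the uncovered bore, stub outward, and press it in until it sits hard against the hidden shoulder: stop when the force climbs well above the steady drag, never more than 50 N on the shoulder. Let go, and leave the wide cartridge and everything else where it stands.

Things in the scene. Friction and masses are not known exactly. Their poses are not given: they have to be found in the camera images.
- rotator: Fixed grey pedestal of the specimen rotator, base 112 x 130 mm, on the worktop; it carries the white tilted head. Origin: centre of its underside; x points from its low front edge (at the left) to its back, z up.
- head: White block on the pedestal, fixed: 104 (x) x 124 (y) x 50 mm thick, its face tilted 30 degrees from level, to the left and a little towards the robot. Origin: centre of the bore's mouth, on the face, 88 mm above the worktop. z is the bore's axis, pointing out of the face (up and left); x points up the slope, y across the face.
- bore (a point): Centre of the bore's mouth (at the head's origin). Bore 42 mm wide, 2 mm chamfer. Four small sprung balls in its wall, 14 mm down, grip the barrel: it goes past them with a steady drag of 4 to 10 N. The rigid flat shoulder lies 30 to 42 mm below the mouth, at a different depth each time; it takes at most 50 N. The guard hides all this at first.
- stud_left (a point): Top of the left stud, 12 mm above the face, at x = 0, y = +42 mm on the head: round head 14 mm wide and 4 mm thick on a neck 7 mm thick and 8 mm long.
- stud_right (a point): Top of the right stud, the same, at y = -42 mm on the head.
- guard: Loose aluminium plate, 80 (x) x 120 (y) x 5 mm with four tiny feet under it, 0.14 to 0.28 kg, hanging on the studs over the bore. Origin: under its centre, level with the feet; axes as the head's while it hangs, origin then at about x = -12 mm on the head. At its middle a grip fin, 44 (x) x 14 (y) mm, reaches from 5 to 43 mm above the underside: take it across its 14 mm.
- slot_left (a point): Centre of the wide end (20 x 20 mm) of the guard's left keyhole slot: x = -12, y = +42 mm on the guard, underside; the right slot is at y = -42 mm. From it a slot 10 mm wide runs towards +x, where the stud sits at the start. Moved 24 mm up the slope (head's +x) the wide ends reach the studs and the plate lifts off along the head's z.
- guard_grip (a point): Point to grip on the guard's fin: on its middle, 32 mm above the guard's underside.
- bearing: The slimmer steel bearing cartridge, the one to fit; 102 mm high, 0.2 to 0.45 kg, loose, stands upright on the worktop. Barrel 40 mm wide and 60 mm high, narrowing to 32 mm over its lowest 8 mm; above it a stub 28 mm wide and 42 mm high to hold it by. Origin: centre of its underside; z along its axis towards the stub.
- bearing_grip (a point): Point to grip on the slimmer cartridge's stub, on its axis, 85 mm above its underside and 25 mm above the top of the barrel.
- wide_bearing: Another cartridge, like the first but with a barrel 54 mm wide, which does not fit; loose, upright. Stays where it stands. Origin: centre of its underside.
- slide_box_1: Flat blue slide box lying at the back on the right, 87 x 100 x 34 mm; stays. Origin: centre of its underside.
- petri_2: Clear petri dish with lid, 61 x 61 x 14 mm; stays. Origin: centre of its underside.
- carton_2: Small carton, 50 x 55 x 70 mm; stays. Origin: centre of its underside.
- timer: White lab timer with three buttons, 66 x 62 x 22 mm; stays. Origin: centre of its underside.

How it is judged:
By the outcome, as a careful person would: the job done as asked, in the order asked, and still so for the second after the job is handed in, with the robot touching nothing.
It also fails if it takes over 58 s, if anything falls off the work surface, if the arm or the gripper's body presses on something with over 40 N, if the wrist force passes 120 N, or if a joint passes its speed limit or range.

## Robot

A 6-joint arm with a two-finger parallel gripper is mounted at the origin on a cart in front of the work surface, level with it; the furniture and walls round the work are solid. World frame = base frame: x ahead of the robot, y to its left, z up, the work surface at z = 0. Lengths are in m, angles in rad, forces in N, time in s.
With the tool pointing down it reaches from about 0.35 to 0.775 m from the base axis. Payload 5.5 kg.
Tool frame: the origin (TCP) lies between the finger pads; the fingertips stand 22 mm ahead of it and the grasp point (between the pads) lies 3 mm ahead of it (env.finger_overhang is the distance from the TCP to the fingertips, in m); y points along the fingers, x is the direction in which the jaws open and shut, and the axes are right-handed (so a half turn about y gives the same grasp; the last joint's range is limited). The gripper opens to 85 mm and grips with 20 to 120 N. Pads are 22 mm wide; open, the fingers measure 114 mm over their backs; the gripper's body (76 mm by 85 mm) begins 54 mm behind the grasp point. The pads swing forward as they close: fully open they stand 13 mm farther back than shut.
Start: joints at [1.134, 0.313, 0.046, 1.304, 0, 1.431], TCP at [0.168, 0.55, 0.253] pointing down, gripper open.
Joint ranges: [-2.76, 2.76], [-0.86, 1.69], [-1.03, 1.26], [-2.2, 2.34], [-1.47, 1.5], [-3.14, 3.14]. Speed limits (rad/s): [2.57, 2.57, 3.14, 3.14, 3.14, 3.14].

## Interface

Orientations are given as a unit quaternion [w, x, y, z].
In Python, from workcell import monitor, cams, job, env gives the robot as it stands.
- The arm moves only by the tool drive_tool, never from a script. Its argument "plan" is text: rows parted by semicolons, each of 7 numbers parted by spaces: the opening, from -1 (shut) to 1 (fully open), then the shift along the tool's x, y, z in mm, then the turn, a rotation vector about the tool's x, y, z in degrees. In form: gripper x y z rx ry rz; .... A call has 1 to 8 rows; each row shifts and turns the pose as measured when the row begins, along the tool's axes as they then stand; what a row does not reach is not made up. A row lasts 1/8 s, in which the tool goes at most 62.5 mm and 10.7 degrees, less where a joint would pass 70% of its speed; a pose out of reach is approached as far as the arm can. A call is refused whole if a number of a shift passes 62.5 or a number of a turn 10.7, either way. A call with a gripper value outside its range is refused whole. The fingers move at their own pace and stop on an object; "grip_force" is the grip in N (left out, the last holds). Time passes only in rows, so rows that do not move let the fingers close. It gives the time, the measured TCP pose, the force and the opening at its end, in the units of the state.
- monitor.get_state(): the state, without advancing time (a new reading comes with each control period).
- cams.read_camera(name): name is "scene" or "side" or "wrist"; returns (picture, depth): 420x560x3 uint8, red, green, blue; 420x560 float32, m along the optical axis (not along the pixel's ray), 0 where there is no reading.
- cams.calibration(name): a dict with "fx", "fy", "cx", "cy" (pixels), "D" ([k1, k2, p1, p2, k3] as OpenCV has them; the pictures are not rectified), "R" (3x3) and "t" (3): a world point X has camera coordinates R X + t. Camera axes: x right, y down, z forward; pixel columns grow to the right and rows downward; lengths in m; the calibration is good to about 2 mm. A picture is of the moment at which its call begins: read the wrist's pose just before it. calibration takes no time and is no camera call; for the wrist camera it gives the pose at the moment of the call.
- job.hand_in(): hands the job in, once; it reports no verdict.
The state is a dict: "clock": time; "joint_pos": joint angles; "qvel": joint speeds; "tau": joint torques, N m; "tcp_pos": TCP position; "orientation": TCP orientation; "wrist_force": force on the tool from outside, world axes, zero at the start; "ft_torque": the same for the moment, N m; "finger_gap": finger opening in m.
Only numpy, scipy, OpenCV 4.12 (cv2) and the standard library are available. Lean on these libraries where they do the work, as an engineer would, in place of code of your own. Each camera call takes 0.05 s, during which the arm holds its last target.

## Working session

There is one attempt and no reset: what is moved stays moved. The work goes in short steps, Python scripts to look and compute and a tool call to move; the robot and the scene stay as the last step left them, time stands still between calls to the robot, and variables do not carry over. Pictures are saved under pics/ and viewed, and the job is handed in when it is done.

Besides the shell and the picture viewer there is one more tool, called after "Request:" as name(argument=value, ...) on one line, values as JSON. drive_tool: Moves the arm, as the interface text tells. Its arguments: {"type":"object","properties":{"plan":{"type":"string"},"grip_force":{"type":"number"}},"required":["plan"]}

```bash
ls; mkdir -p pics
python3 - <<'E'
from workcell import monitor,cams,job,env
import cv2,numpy as np
print(monitor.get_state())
for n in ["scene","side"]:
    p,d=cams.read_camera(n); cv2.imwrite(f"pics/{n}0.png",p[:,:,::-1]); np.savez(f"{n}0.npz",p=p,d=d)
    c=cams.calibration(n); print(n,c)
E
```

```text
pics
{'clock': 0.0, 'joint_pos': array([ 1.13439388e+00,  3.13984119e-01,  4.49593294e-02,  1.30362206e+00,
       -5.88492224e-06,  1.43116746e+00]), 'qvel': array([ 0.00173838,  0.0004095 ,  0.00073961, -0.00243221, -0.00081724,
        0.00054013]), 'tau': array([ 1.19615641e-03, -4.80624211e+01,  2.98533797e+01,  1.90538104e-02,
       -1.68352108e-04,  1.23603033e-05]), 'tcp_pos': array([0.16796834, 0.54940712, 0.25241008]), 'orientation': array([-0.56811262,  0.5687406 ,  0.42000984, -0.42115783]), 'wrist_force': array([-0.85092992,  0.49144067,  0.20523517]), 'ft_torque': array([-0.01724857, -0.00461384, -0.04706597]), 'finger_gap': 0.0854983768646383}
scene {'fx': 403.72948013895723, 'fy': 403.72948013895723, 'cx': 283.6015552976909, 'cy': 216.95199960448656, 'D': array([-0.05712429,  0.        ,  0.        ,  0.        ,  0.        ]), 'R': array([[ 0.82065461, -0.57107551,  0.01996921],
       [-0.38761235, -0.58200887, -0.71485827],
       [ 0.41986031,  0.57891142, -0.69898418]]), 't': array([-0.45139947,  0.26495365,  1.02077424])}
side {'fx': 488.49494381158, 'fy': 488.49494381158, 'cx': 284.5838224250919, 'cy': 213.91527382911076, 'D': array([-0.1572847,  0.       ,  0.       ,  0.       ,  0.       ]), 'R': array([[ 0.97085859, -0.23955859, -0.00672892],
       [-0.09437024, -0.35634333, -0.92957715],
       [ 0.22029039,  0.90312298, -0.36856619]]), 't': array([-0.4896392 ,  0.13847008,  1.03330854])}
```

View pics/scene0.png

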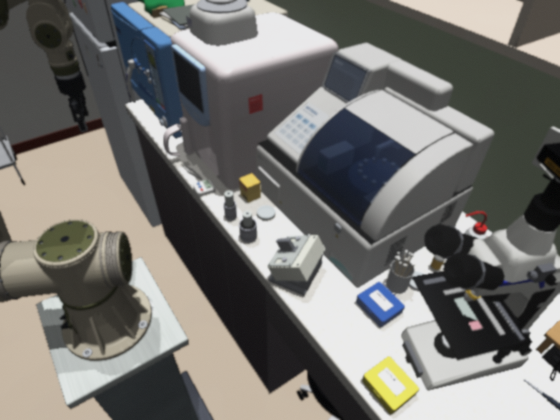

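View pics/side0.png

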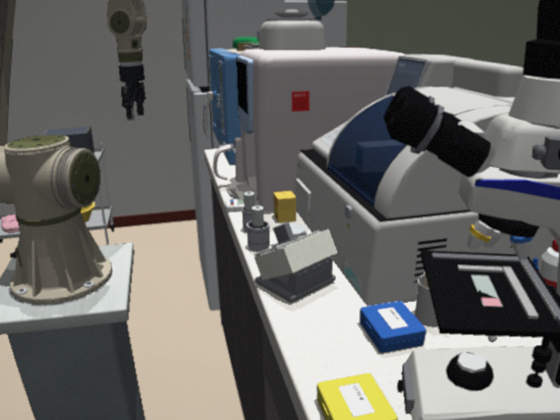

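The scene picture shows the rotator near (297,260), two dark cartridges at (230,207) and (248,228), the carton at (250,187), the petri dish at (266,212) and the blue box at (380,303). I'll zoom in and compute world points.

```bash
cat > h.py <<'E'
import numpy as np,cv2
from workcell import monitor,cams,job,env
from scipy.spatial.transform import Rotation as Rn
def world(d,c):
    h,w=d.shape
    v,u=np.mgrid[0:h,0:w]
    K=np.array([[c['fx'],0,c['cx']],[0,c['fy'],c['cy']],[0,0,1]])
    q=cv2.undistortPoints(np.stack([u.ravel(),v.ravel()],1).astype(np.float64)[:,None],K,np.array(c['D']))[:,0].reshape(h,w,2)
    P=np.dstack([q[...,0]*d,q[...,1]*d,d])
    W=(P-np.array(c['t']))@np.array(c['R'])
    W[d==0]=np.nan
    return W
def proj(X,c):
    K=np.array([[c['fx'],0,c['cx']],[0,c['fy'],c['cy']],[0,0,1]])
    r,_=cv2.Rodrigues(np.array(c['R']))
    return cv2.projectPoints(np.atleast_2d(X).astype(float),r,np.array(c['t']),K,np.array(c['D']))[0][:,0]
def tcp():
    s=monitor.get_state(); q=s['orientation']
    return s['tcp_pos'],Rn.from_quat([q[1],q[2],q[3],q[0]]).as_matrix(),s
def rowsto(p,R):
    """tool-frame shift mm and rotvec deg to target"""
    a,B,s=tcp()
    return B.T@(p-a)*1000, Rn.from_matrix(B.T@R).as_rotvec(degrees=True)
E
python3 - <<'E'
from h import *
for n,(x0,y0,x1,y1) in dict(scene=(170,140,350,310),side=(200,160,360,310)).items():
    z=np.load(n+"0.npz"); c=cams.calibration(n); W=world(z['d'],c); np.save(n+"W.npy",W)
    cr=z['p'][y0:y1,x0:x1,::-1]; cv2.imwrite(f"pics/{n}0z.png",cv2.resize(cr,None,fx=4,fy=4,interpolation=cv2.INTER_CUBIC)[:600,:800])
    if n=="scene": pts=[(230,196),(230,217),(248,215),(248,240),(250,182),(266,211),(297,245),(320,250),(285,245),(380,300)]
    else: pts=[(249,195),(258,212),(285,200),(300,255),(330,240),(270,260),(310,285),(290,230)]
    for u,v in pts: print(n,(u,v),W[v,u].round(3))
E
```

```text
scene (230, 196) [0.448 0.14  0.102]
scene (230, 217) [0.441 0.142 0.016]
scene (248, 215) [0.45  0.039 0.102]
scene (248, 240) [0.438 0.026 0.016]
scene (250, 182) [0.551 0.196 0.072]
scene (266, 211) [0.554 0.105 0.012]
scene (297, 245) [ 0.502 -0.129  0.098]
scene (320, 250) [ 0.553 -0.167  0.081]
scene (285, 245) [ 0.472 -0.115  0.103]
scene (380, 300) [ 0.605 -0.359  0.032]
side (249, 195) [0.448 0.143 0.1  ]
side (258, 212) [0.45  0.034 0.095]
side (285, 200) [0.55  0.18  0.064]
side (300, 255) [ 0.487 -0.197  0.091]
side (330, 240) [ 0.561 -0.154  0.094]
side (270, 260) [ 0.434 -0.168  0.073]
side (310, 285) [ 0.506 -0.201  0.025]
side (290, 230) [ 0.484 -0.131  0.115]
```

Run:
```python
from h import *
# top view map of heights, both cams
W=np.concatenate([np.load(n+"W.npy").reshape(-1,3) for n in("scene","side")])
C=np.concatenate([np.load(n+"0.npz")['p'].reshape(-1,3) for n in("scene","side")])
m=(W[:,2]>-.05)&(W[:,2]<.3)&(W[:,0]>0)&(W[:,0]<.9)&(W[:,1]>-.4)&(W[:,1]<.95)
W=W[m];C=C[m]
im=np.zeros((675,450,3),np.uint8)  # 2mm
o=np.argsort(W[:,2])
for w,c in zip(W[o],C[o]):
    r=int((.95-w[1])/.002); k=int(w[0]/.002); cv2.rectangle(im,(k,r),(k+2,r+2),c[::-1].tolist(),-1)
im=cv2.resize(im,(400,600)); cv2.imwrite("pics/top0.png",im)
```

```text
(no output)
```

View pics/scene0z.png

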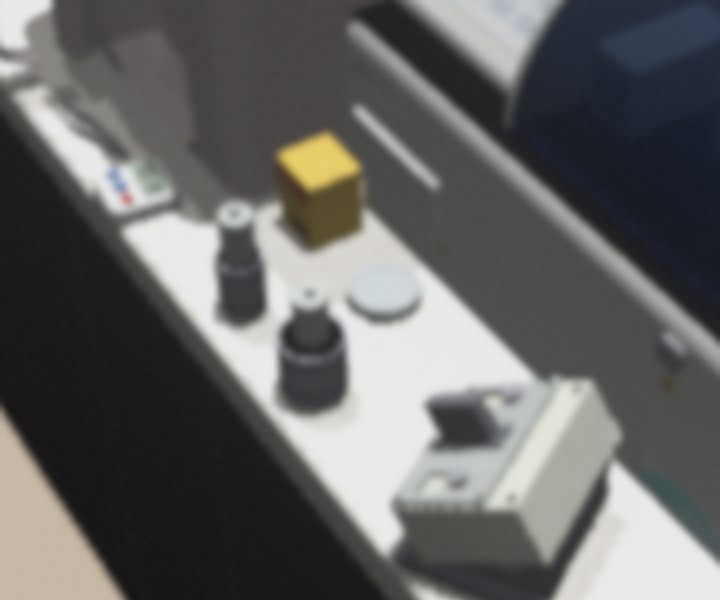

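View pics/side0z.png

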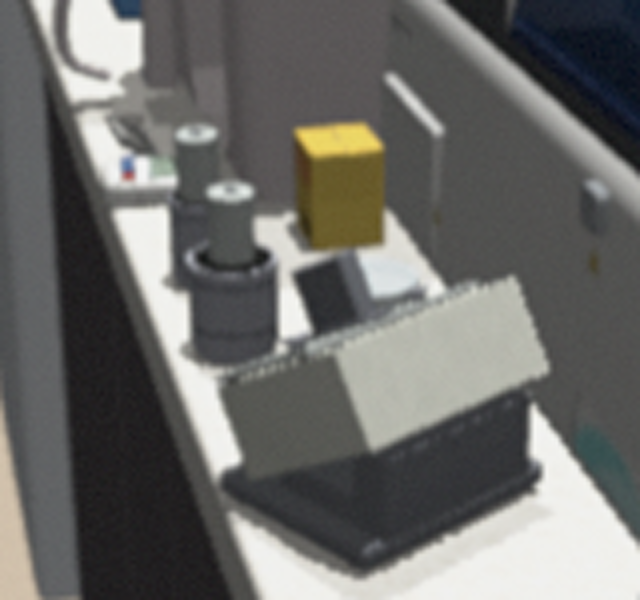

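View pics/top0.png

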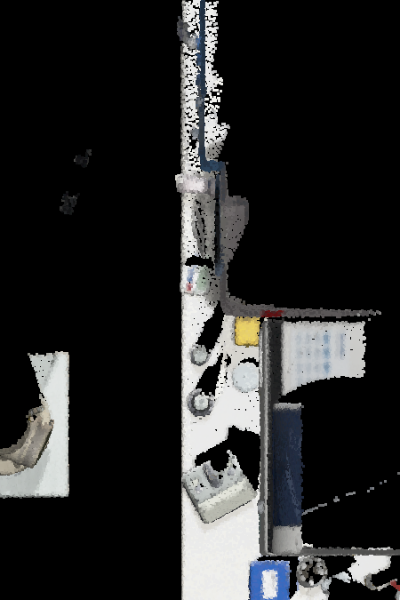

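Both cartridges, carton (yellow), petri, timer and rotator are clear: slim cartridge is the farther one (~(0.45,0.14)), wide one at (~0.45,0.037). Now I'll fit the rotator pose.

Run:
```python
from h import *
for n,poly in dict(scene=[(395,498),(432,402),(550,382),(490,500)],side=None).items():
    if poly is None: continue
    W=np.load(n+"W.npy")
    m=np.zeros(W.shape[:2],np.uint8)
    P=(np.array(poly)/4+[170,140]).astype(np.int32); cv2.fillPoly(m,[P],1)
    X=W[m>0]; X=X[np.isfinite(X).all(1)]
    best=None;rng=np.random.default_rng(0)
    for _ in range(500):
        a=X[rng.choice(len(X),3,False)]; nn=np.cross(a[1]-a[0],a[2]-a[0])
        if np.linalg.norm(nn)<1e-6: continue
        nn/=np.linalg.norm(nn); k=np.abs((X-a[0])@nn)<.0025
        if best is None or k.sum()>best.sum(): best=k
    Y=X[best]; cen=Y.mean(0); u,s,v=np.linalg.svd(Y-cen); nn=v[2]*np.sign(v[2][2])
    print(n,len(X),best.sum(),cen,nn,"tilt",np.degrees(np.arccos(nn[2])),"dir",np.degrees(np.arctan2(nn[1],nn[0])))
# fin, head corners: print points along picks
W=np.load("sceneW.npy")
for lab,(a,b) in dict(ridge_b=(588,382),ridge_f=(516,500),ridge2_b=(552,382),ridge2_f=(492,500),lowf=(398,500),lowb=(435,400),backlowR=(540,560),backtopR=(615,435),finA=(430,402),finB=(478,395),finC=(500,430)).items():
    u,v=int(round(a/4+170)),int(round(b/4+140)); print(lab,u,v,np.nanmedian(W[v-1:v+2,u-1:u+2].reshape(-1,3),0).round(4))
# worktop
for n in("scene","side"):
    W=np.load(n+"W.npy").reshape(-1,3); k=(np.abs(W[:,0]-.45)<.1)&(W[:,1]<-.22)&(W[:,1]>-.5)&(np.abs(W[:,2])<.012); X=W[k]
    print(n,"top z",np.median(X[:,2]),"x",np.percentile(X[:,0],[0.5,99.5]))
    for y in np.arange(-.5,-.2,.05):
        q=W[(np.abs(W[:,1]-y)<.01)&(W[:,2]>-.02)&(W[:,0]>.3)&(W[:,0]<.8)]
        f=q[np.abs(q[:,2])<.012]; g=q[(q[:,2]>.02)]
        print(round(y,2),"top x",f[:,0].min().round(3),f[:,0].max().round(3),"obst", np.sort(g[:,0])[:1],np.median(g[:,2]) if len(g) else 0)
    q=W[(W[:,2]>.025)&(W[:,2]<.04)&(W[:,0]>.5)&(W[:,0]<.75)&(W[:,1]<-.28)&(W[:,1]>-.48)]
    print("box",len(q),q.min(0),q.max(0))
```

```text
scene 737 417 [ 0.46933432 -0.13299996  0.09020371] [-0.24259782  0.43775263  0.86574762] tilt 30.031816813636688 dir 118.99475087145153
ridge_b 317 236 [ 0.5587 -0.142   0.1107]
ridge_f 299 265 [ 0.4579 -0.1967  0.1128]
ridge2_b 308 236 [ 0.5431 -0.1232  0.1049]
ridge2_f 293 265 [ 0.4485 -0.1837  0.1045]
lowf 270 265 [ 0.4158 -0.1273  0.07  ]
lowb 279 240 [ 0.4632 -0.0997  0.1151]
backlowR 305 280 [ 0.4644 -0.2156  0.0715]
backtopR 324 249 [ 0.5717 -0.1621  0.0702]
finA 278 240 [ 0.4612 -0.0975  0.1139]
finB 290 239 [ 0.4842 -0.1199  0.1241]
finC 295 248 [ 0.4891 -0.1368  0.1012]
scene top z -0.0009323756507561573 x [0.40928105 0.54935487]
-0.5 top x 0.409 0.568 obst [0.42980167] 0.18690700597853882
-0.45 top x 0.408 0.716 obst [0.5195839] 0.18934600637639573
-0.4 top x 0.41 0.733 obst [0.55994222] 0.03226545507005129
-0.35 top x 0.409 0.8 obst [0.56074894] 0.034874454582706584
-0.3 top x 0.409 0.8 obst [0.59172861] 0.12774587262827183
-0.25 top x 0.408 0.6 obst [0.58334535] 0.2714884573250208
box 1393 [ 0.55984778 -0.47987421  0.02502668] [ 0.73107639 -0.28134792  0.03995922]
side top z -0.00011237449150388888 x [0.40939996 0.54942067]
-0.5 top x 0.409 0.56 obst [0.42992141] 0.05096441784809274
-0.45 top x 0.41 0.8 obst [0.51818066] 0.18862101833080092
-0.4 top x 0.409 0.744 obst [0.56238763] 0.034081013919438435
-0.35 top x 0.409 0.684 obst [0.5607081] 0.03450523707547674
-0.3 top x 0.409 0.691 obst [0.58600051] 0.1417192308878455
-0.25 top x 0.409 0.599 obst [0.58415967] 0.19597943162983192
box 2411 [ 0.56105178 -0.47990643  0.02500053] [ 0.68988343 -0.28015692  0.03995806]
```

```bash
cat >> h.py <<'E'
def headR(yaw=119.):
    a=np.radians(yaw); z=np.array([.5*np.cos(a),.5*np.sin(a),np.sqrt(.75)])
    y=np.array([np.cos(a-np.pi/2),np.sin(a-np.pi/2),0]); x=np.cross(y,z)
    return np.stack([x,y,z],1)
E
python3 - <<'E'
from h import *
R=headR(); print(R.round(3))
O=np.array([.49,-.15,.088])
P=[];C=[]
for n in("scene","side"):
    W=np.load(n+"W.npy").reshape(-1,3); p=np.load(n+"0.npz")['p'].reshape(-1,3)
    Q=(W-O)@R; k=(np.abs(Q)<.12).all(1)&(W[:,2]>.01); P.append(Q[k]);C.append(p[k])
    Q=Q[k]
    print(n,"z hist", [(int(z*1000),int((np.abs(Q[:,2]-z)<.001).sum())) for z in np.arange(-.02,.06,.002)])
np.savez("hd.npz",P=np.concatenate(P),C=np.concatenate(C))
P=np.concatenate(P);C=np.concatenate(C)
im=np.zeros((600,600,3),np.uint8)
o=np.argsort(P[:,2])
for w,c in zip(P[o],C[o]):
    k=int((w[1]+.12)*2500); r=int((.12-w[0])*2500); 
    if w[2]>-.02: cv2.circle(im,(k,r),2,c[::-1].tolist(),-1)
cv2.imwrite("pics/face.png",im)
E
```

```text
[[ 0.42   0.875 -0.242]
 [-0.757  0.485  0.437]
 [ 0.5    0.     0.866]]
scene z hist [(-20, 56), (-18, 63), (-16, 61), (-14, 63), (-12, 64), (-10, 57), (-8, 53), (-6, 55), (-4, 58), (-2, 60), (0, 59), (1, 54), (3, 63), (5, 60), (7, 140), (9, 231), (11, 123), (13, 299), (15, 147), (17, 44), (19, 46), (21, 39), (23, 29), (25, 29), (27, 23), (29, 32), (31, 38), (33, 33), (35, 39), (37, 35), (39, 38), (41, 27), (43, 33), (45, 33), (47, 28), (49, 43), (51, 49), (53, 37), (55, 19), (57, 23)]
side z hist [(-20, 110), (-18, 109), (-16, 111), (-14, 109), (-12, 109), (-10, 111), (-8, 113), (-6, 105), (-4, 113), (-2, 105), (0, 111), (1, 104), (3, 108), (5, 108), (7, 118), (9, 117), (11, 100), (13, 122), (15, 50), (17, 50), (19, 57), (21, 44), (23, 40), (25, 41), (27, 40), (29, 39), (31, 41), (33, 39), (35, 42), (37, 41), (39, 41), (41, 42), (43, 39), (45, 44), (47, 43), (49, 43), (51, 35), (53, 27), (55, 27), (57, 25)]
```

View pics/face.png

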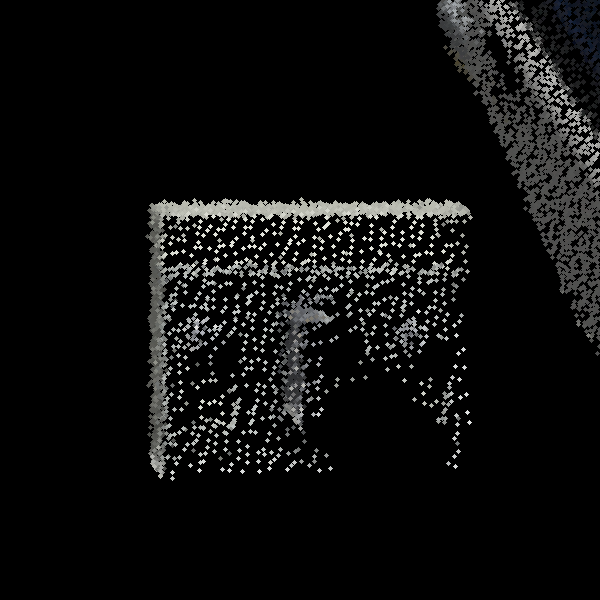

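Run:
```python
from h import *
R=headR();O=np.array([.49,-.15,.088]);z=np.load("hd.npz");P=z['P']
f=P[(P[:,2]<.004)&(P[:,2]>-.03)&(P[:,1]>-.05)&(P[:,1]<.06)&(P[:,0]>.02)]; print("top x",np.median(f[:,0]), np.polyfit(f[:,1],f[:,0],1))
f=P[(P[:,2]<.004)&(P[:,2]>-.03)&(P[:,1]<-.05)&(P[:,0]>-.06)&(P[:,0]<.03)]; print("right y",np.median(f[:,1]),np.polyfit(f[:,0],f[:,1],1))
f=P[(P[:,1]>-.05)&(P[:,1]<.06)&(P[:,0]>.018)&(P[:,0]<.032)&(P[:,2]>.004)&(P[:,2]<.014)]; print("face z",np.median(f[:,2]))
f=P[(P[:,1]>-.05)&(P[:,1]<-.02)&(P[:,0]<.0)&(P[:,0]>-.06)&(P[:,2]>.01)&(P[:,2]<.018)]; print("guard z",np.median(f[:,2]))
f=P[(P[:,1]>-.01)&(P[:,1]<.014)&(P[:,0]<.01)&(P[:,0]>-.06)&(P[:,2]>.022)&(P[:,2]<.045)]; print("fin",np.percentile(f,[2,10,50,90,98],axis=0))
k=np.abs(P[:,2]-.0145)<.003
# guard upper edge: points between z .0105..0.013 riser
f=P[(P[:,1]>-.05)&(P[:,1]<.06)&(P[:,2]>.0105)&(P[:,2]<.0125)&(P[:,0]>.0)&(P[:,0]<.02)]; print("guard up",np.median(f[:,0]),len(f))
for n,(cx) in dict(slim=(.448,.14),wide=(.45,.037)).items():
  for cam in("scene","side"):
    W=np.load(cam+"W.npy").reshape(-1,3); q=W[(np.hypot(W[:,0]-cx[0],W[:,1]-cx[1])<.03)&(W[:,2]>.065)&(W[:,2]<.12)]
    t=q[q[:,2]>np.percentile(q[:,2],99)-.003]; s=q[(q[:,2]<.097)]
    from scipy.optimize import least_squares
    r=least_squares(lambda p:np.hypot(s[:,0]-p[0],s[:,1]-p[1])-.014,cx,loss='soft_l1',f_scale=.002)
    print(n,cam,"top",t.mean(0).round(4),len(t),"stub fit",r.x.round(4),len(s))
```

```text
top x 0.03633576532981243 [0.1698301  0.03889981]
right y -0.0574538039615995 [-0.00402896 -0.0574059 ]
face z 0.009543472726340946
guard z 0.01428271695546487
fin [[-0.04580105 -0.00501701  0.02238843]
 [-0.04178931 -0.0036017   0.02454219]
 [-0.01843264 -0.00168464  0.03341383]
 [-0.00581249  0.00485335  0.04254598]
 [-0.00421632  0.00995386  0.04463921]]
guard up 0.01177270563462536 60
slim scene top [0.4494 0.1545 0.1035] 23 stub fit [0.4391 0.1367] 68
slim side top [0.4483 0.1524 0.1021] 38 stub fit [0.4459 0.132 ] 125
wide scene top [0.4514 0.049  0.1029] 33 stub fit [0.4405 0.0292] 70
wide side top [0.4502 0.0452 0.1021] 43 stub fit [0.4508 0.0488] 149
```

```bash
cat >> h.py <<'E'
HO=np.array([.49,-.15,.088])+headR()@np.array([-.016,.0045,.0092])
def toolR(sign=1):
    H=headR(); z=-H[:,2]; x=sign*H[:,1]; return np.stack([x,np.cross(z,x),z],1)
E
python3 - <<'E'
from h import *
p,B,s=tcp(); print(HO, B.round(3))
for sg in(1,-1):
    T=toolR(sg); print(sg,T.round(2).tolist(),rowsto(HO+headR()@np.array([-.012,0,.13]),T))
c=cams.calibration("wrist"); print(c); cen=-np.array(c['R']).T@c['t']; print("cam in tool",B.T@(cen-p)*1000, (np.array(c['R'])@B).round(3))
E
```

```text
[ 0.48498795 -0.13167602  0.08796743] [[ 0.292 -0.001 -0.956]
 [ 0.956 -0.001  0.292]
 [-0.002 -1.     0.   ]]
1 [[0.87, 0.42, 0.24], [0.48, -0.76, -0.44], [0.0, 0.5, -0.87]] (array([-506.2143314 ,   58.67204526, -448.10977571]), array([-113.04140344,   26.46117078,   45.61753857]))
-1 [[-0.87, -0.42, 0.24], [-0.48, 0.76, -0.44], [-0.0, -0.5, -0.87]] (array([-506.2143314 ,   58.67204526, -448.10977571]), array([ -28.24704763, -120.67062089,  -69.70457108]))
{'fx': 346.36545803489184, 'fy': 346.36545803489184, 'cx': 272.8518097920481, 'cy': 212.20379129455966, 'D': array([-0.04689914,  0.        ,  0.        ,  0.        ,  0.        ]), 'R': array([[ 2.92765104e-01,  9.56184359e-01, -2.57652316e-04],
       [ 9.13404044e-01, -2.79586883e-01,  2.95844938e-01],
       [ 2.82810266e-01, -8.68484145e-02, -9.55235943e-01]]), 't': array([-0.57527062, -0.03851406,  0.37913042])}
cam in tool [   0.60648047 -120.87487657   75.17248505] [[ 1.    -0.001 -0.   ]
 [-0.001 -0.296 -0.955]
 [ 0.001  0.955 -0.296]]
```

```bash
cat >> h.py <<'E'
def mkR(x,a):
    a=np.array(a,float);a/=np.linalg.norm(a); x=np.array(x,float); x-=a*(x@a); x/=np.linalg.norm(x); return np.stack([x,a,np.cross(x,a)],1)
def toolR(sign=1):
    H=headR(); return mkR(sign*H[:,1],-H[:,2])
def rep(p,R,n=None):
    d,r=rowsto(p,R); m=max(np.abs(d).max()/62.5,np.abs(r).max()/10.7); k=n or int(np.ceil(m))
    print("shift",d.round(1),"rot",r.round(1),"min rows",round(m,2))
E
python3 - <<'E'
from h import *
for sg in(1,-1):
    T=toolR(sg); print(sg,T.round(2).tolist()); rep(HO+headR()@np.array([-.012,0,.15]),T)
E
```

```text
1 [[0.87, 0.24, -0.42], [0.48, -0.44, 0.76], [-0.0, -0.87, -0.5]]
shift [-499.3   41.3 -440.9] rot [-28.5  43.   11.4] min rows 7.99
-1 [[-0.87, 0.24, 0.42], [-0.48, -0.44, -0.76], [0.0, -0.87, 0.5]]
shift [-499.3   41.3 -440.9] rot [  14.2 -132.2   35.4] min rows 12.35
```

Request:
drive_tool(plan="1 -44 2 -39 0 0 0; 1 -44 2 -39 0 0 0; 1 -44 2 -39 0 0 0; 1 -44 2 -39 0 0 0; 1 -44 2 -39 0 0 0; 1 -44 2 -39 0 0 0", grip_force=80)

```text
clock: 0.85
tcp_pos: [0.317, 0.2229, 0.2375]
orientation: [-0.566, 0.567, 0.422, -0.424]
wrist_force: [1.1, 0.3, 0.4]
finger_gap: 0.0854
```

Run:
```python
from h import *
p,B,s=tcp();print(p,s['clock'],s['joint_pos'].round(2))
rep(HO+headR()@np.array([-.012,0,.15]),toolR())
```

```text
[0.31696759 0.22291909 0.23750277] 0.85 [ 0.41 -0.04 -0.41  1.21 -0.    0.69]
shift [-232.4   26.5 -200.8] rot [-28.4  43.5  11.4] min rows 4.07
```

Request:
drive_tool(plan="1 -46 4 -40 -5.7 8.7 2.3; 1 -40 3 -46 -5.7 8.7 2.3; 1 -33 2 -50 -5.7 8.7 2.3; 1 -25 0 -55 -5.7 8.7 2.3; 1 -10 0 -30 -5.7 8.7 2.3")

```text
clock: 1.48
tcp_pos: [0.4187, -0.0346, 0.2783]
orientation: [-0.482, 0.842, 0.21, -0.121]
wrist_force: [0.8, 0.3, 0.3]
finger_gap: 0.0855
```

Run:
```python
from h import *
p,B,s=tcp();print(p,s['clock'],s['joint_pos'].round(2))
rep(HO+headR()@np.array([-.012,0,.15]),toolR())
```

```text
[ 0.4187072  -0.03455171  0.27833167] 1.475 [ 0.03 -0.16 -0.52  0.96 -0.47  1.05]
shift [11.5 73.3  6.4] rot [ 0.4 -0.8 -0.5] min rows 1.17
```

Good; take a wrist look from here.

```bash
cat >> h.py <<'E'
def snap(n,name):
    c=cams.calibration(n); p,d=cams.read_camera(n); cv2.imwrite(f"pics/{name}.png",p[:,:,::-1]); np.savez(name+".npz",p=p,W=world(d,c)); return p,world(d,c),c
E
python3 - <<'E'
from h import *
p,W,c=snap("wrist","w1")
g=proj(HO+np.array([[0,0,0],*(headR()@np.array([-.012,0,.043]))[None]]),c); print(g)
H=headR(); im=p[:,:,::-1].copy()
for q in [(.052,.062,0),(.052,-.062,0),(-.052,-.062,0),(-.052,.062,0),(0,.042,.012),(0,-.042,.012),(-.012+.022,.007,.043),(-.012+.022,-.007,.043),(-.034,.007,.043),(-.034,-.007,.043),(.028,.06,.005),(.028,-.06,.005)]:
    u=proj(HO+H@np.array(q),c)[0]; cv2.drawMarker(im,tuple(int(a) for a in u),(0,0,255),0,10,1)
cv2.imwrite("pics/w1m.png",im)
E
```

```text
[[284.69593223 187.56180178]
 [285.80537108 185.72665546]]
```

View pics/w1m.png

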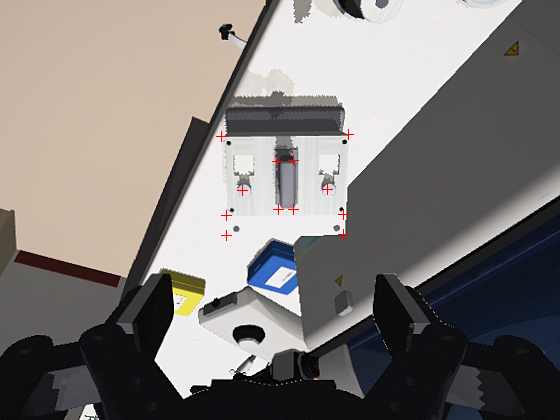

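Markers overlay the guard within ~3 px: studs at about (243,187) and (328,186), fin x 279–298. I'll refine with the wrist cloud.

Run:
```python
from h import *
z=np.load("w1.npz");W=z['W'];im=z['p']
H=headR()
Q=(W-HO)@H
def fit(X):
    c=X.mean(0);v=np.linalg.svd(X-c)[2][2]; return v*np.sign(v[2])
m=(np.abs(Q[...,0]+.012)<.036)&(np.abs(Q[...,1])<.055)&(np.abs(Q[...,2]-.005)<.003); X=W[m]; n=fit(X)
print("plate",m.sum(),"n",n,"tilt",np.degrees(np.arccos(n[2])),"dir",np.degrees(np.arctan2(n[1],n[0])),"z",np.median(Q[m][:,2]))
m=(Q[...,0]>.032)&(Q[...,0]<.048)&(np.abs(Q[...,1])<.05)&(np.abs(Q[...,2])<.004); print("face z",np.median(Q[m][:,2]),m.sum())
# fin
m=(np.abs(Q[...,0]+.012)<.03)&(np.abs(Q[...,1])<.02)&(Q[...,2]>.039)&(Q[...,2]<.047); f=Q[m]; print("fin top",np.percentile(f,[1,5,50,95,99],axis=0).round(4).tolist(),m.sum())
# y extents of face by rows
for x in (.034,.044):
    m=(np.abs(Q[...,0]-x)<.004)&(np.abs(Q[...,2])<.005)&(np.abs(Q[...,1])<.075); print("y ext",x,Q[m][:,1].min(),Q[m][:,1].max())
for y in(-.05,-.03,.03,.05):
    m=(np.abs(Q[...,1]-y)<.005)&(np.abs(Q[...,2]-.000)<.004)&(Q[...,0]>.02)&(Q[...,0]<.07); m2=(np.abs(Q[...,1]-y)<.005)&(np.abs(Q[...,2]-.005)<.0015)&(Q[...,0]>.0)&(Q[...,0]<.07);print("x max",y,Q[m][:,0].max(),"plate max",Q[m2][:,0].max())
cv2.imwrite("pics/w1z.png",cv2.resize(im[90:250,200:370,::-1],None,fx=4,fy=3.75,interpolation=cv2.INTER_CUBIC))
```

```text
plate 5559 n [-0.24125547  0.43697148  0.86651701] tilt 29.94361835316955 dir 118.90344277205892 z 0.005175476832618162
face z 0.0002886478556673467 1349
fin top [[-0.0337, -0.0053, 0.0398], [-0.0322, -0.0051, 0.0411], [-0.0134, 0.0011, 0.0428], [0.0065, 0.0073, 0.044], [0.0087, 0.0074, 0.0445]] 714
y ext 0.034 -0.06076402783037972 0.06310767844228742
y ext 0.044 -0.06108426639364613 0.06267825878281527
x max -0.05 0.05157082875604086 plate max 0.02749461950664959
x max -0.03 0.05195117208628266 plate max 0.027773340698763204
x max 0.03 0.05238964442907972 plate max 0.027299360230038785
x max 0.05 0.05146670452296994 plate max 0.0277184189739792
```

View pics/w1z.png

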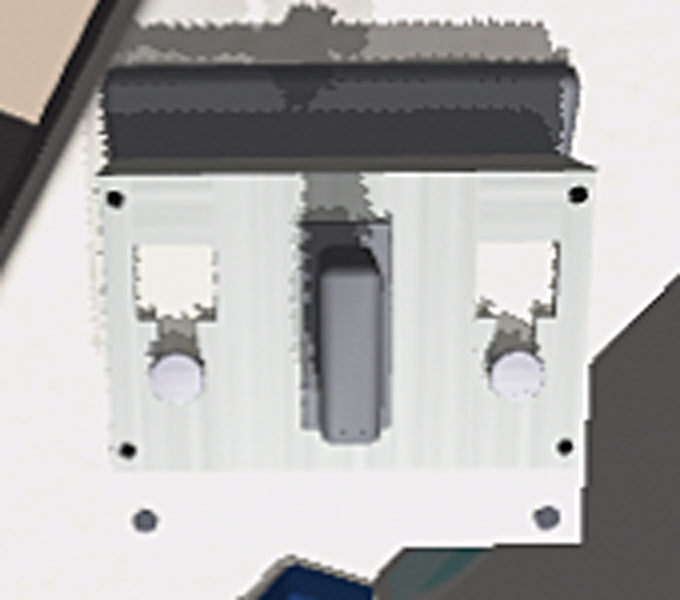

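```bash
cat >> h.py <<'E'
HO=HO+headR()@np.array([-.0003,.001,.0002])
def P(x,y,z): return HO+headR()@np.array([x,y,z])/1000
E
python3 - <<'E'
from h import *
rep(P(-12,0,100),toolR());rep(P(-12,0,35),toolR())
E
```

```text
shift [ 12.8 123.    8.7] rot [ 0.6 -1.  -0.6] min rows 1.97
shift [ 13.4 188.    9.4] rot [ 0.6 -1.  -0.6] min rows 3.01
```

Request:
drive_tool(plan="0.2 6.5 60 4.5 0.6 -1 -0.6; 0.2 6.5 60 4.5 0 0 0; 0.2 0 0 0 0 0 0; 0.2 0 0 0 0 0 0")

```text
clock: 2.02
tcp_pos: [0.4568, -0.074, 0.1687]
orientation: [-0.486, 0.836, 0.221, -0.128]
wrist_force: [0.3, 0.1, 0.3]
finger_gap: 0.0515
```

Run:
```python
from h import *
rep(P(-12,0,35),toolR()); print(tcp()[2]['finger_gap'])
```

```text
shift [-2.7 66.7 -3.1] rot [-0.3  0.5  0.3] min rows 1.07
0.05147974372833274
```

Request:
drive_tool(plan="0.2 -2.7 36 -3 -0.3 0.5 0.3; 0.2 0 28 0 0 0 0; 0.2 0 0 0 0 0 0")

```text
clock: 2.4
tcp_pos: [0.4751, -0.1037, 0.1194]
orientation: [-0.483, 0.838, 0.221, -0.123]
wrist_force: [0.1, -0.6, 0.4]
finger_gap: 0.0511
```

Run:
```python
from h import *
rep(P(-12,0,35),toolR()); print(tcp()[2]['finger_gap'])
```

```text
shift [-4.   6.6  2.7] rot [0.2 0.1 0.5] min rows 0.11
0.05114575331652991
```

Request:
drive_tool(plan="0.2 -4 7 3 0.2 0 0.5; 0.2 0 0 0 0 0 0")

```text
clock: 2.65
tcp_pos: [0.4733, -0.1055, 0.1145]
orientation: [-0.483, 0.838, 0.219, -0.125]
wrist_force: [0.5, -0.0, -0.1]
finger_gap: 0.0518
```

Run:
```python
from h import *
rep(P(-12,0,35),toolR()); print(tcp()[2]['finger_gap'])
p,W,c=snap("wrist","w2")
```

```text
shift [-1.5  2.1  0.8] rot [0.1 0.1 0.2] min rows 0.03
0.05175962556970684
```

View pics/w2.png

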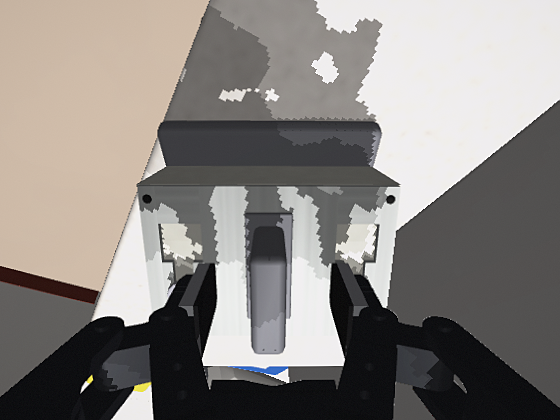

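The fin (x≈250–287) sits centred between the fingers (213 and 332). Closing.

Request:
drive_tool(plan="0.2 -1.5 2 0.8 0 0 0; -1 0 0 0 0 0 0; -1 0 0 0 0 0 0; -1 0 0 0 0 0 0; -1 0 0 0 0 0 0", grip_force=80)

```text
clock: 3.32
tcp_pos: [0.4731, -0.1061, 0.1142]
orientation: [-0.483, 0.839, 0.22, -0.124]
wrist_force: [-0.7, 0.8, 1.4]
finger_gap: 0.0125
```

Run:
```python
from h import *
rep(P(-12,0,35),toolR()); print(tcp()[2]['finger_gap'],tcp()[2]['wrist_force'])
```

```text
shift [-1.   1.5  1.1] rot [0.2 0.1 0.3] min rows 0.03
0.012537913235083378 [-0.67528155  0.83840143  1.44513568]
```

Request:
drive_tool(plan="-1 0 0 -6 0 0 0; -1 0 0 -6 0 0 0; -1 0 0 -6 0 0 0")

```text
clock: 3.7
tcp_pos: [0.4759, -0.1125, 0.1182]
orientation: [-0.49, 0.833, 0.223, -0.129]
wrist_force: [-7.1, 21.0, 7.3]
finger_gap: 0.0128
```

Run:
```python
from h import *
p,B,s=tcp(); print(((p-HO)@headR()*1000).round(1),"fh",(s['wrist_force']@headR()).round(1)); rep(P(12,0,35),toolR())
```

```text
[-3.   0.3 36.6] fh [-15.3   4.   17.3]
shift [ -0.5   1.3 -15. ] rot [-0.9  0.6  0.6] min rows 0.24
```

Request:
drive_tool(plan="-1 0 -1 -6 0 0 0; -1 0 -0.5 -6 0 0 0; -1 0 0 -4 0 0 0")

```text
clock: 4.08
tcp_pos: [0.48, -0.1211, 0.1248]
orientation: [-0.494, 0.83, 0.223, -0.132]
wrist_force: [-1.8, 5.7, 0.4]
finger_gap: 0.0128
```

Run:
```python
from h import *
p,B,s=tcp(); print(((p-HO)@headR()*1000).round(1),"fh",(s['wrist_force']@headR()).round(1)); rep(P(12,0,35),toolR())
snap("wrist","w3")
```

```text
[ 8.6 -0.2 37.5] fh [-4.8  1.2  3.3]
shift [ 0.1  2.4 -3.5] rot [-1.4  0.9  0.6] min rows 0.13
```

View pics/w3.png

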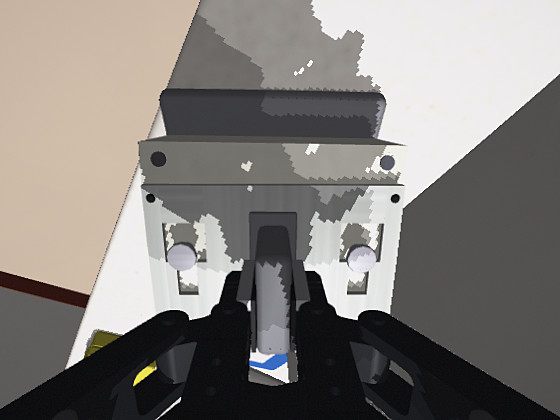

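Request:
drive_tool(plan="-1 0 0 -4.5 -0.8 0.5 0.4; -1 0 0 -1.5 0 0 0; -1 0 0 0 0 0 0")

```text
clock: 4.5
tcp_pos: [0.4835, -0.1275, 0.1283]
orientation: [-0.487, 0.836, 0.218, -0.128]
wrist_force: [-0.7, 1.9, -0.1]
finger_gap: 0.0129
```

Run:
```python
from h import *
p,B,s=tcp(); print(((p-HO)@headR()*1000).round(1),"fh",(s['wrist_force']@headR()).round(1)); rep(P(13,0,35),toolR())
snap("wrist","w4")
```

```text
[16.6 -0.3 37. ] fh [-1.8  0.3  1. ]
shift [0.3 2.  3.6] rot [-0.5  0.3  0.1] min rows 0.06
```

View pics/w4.png

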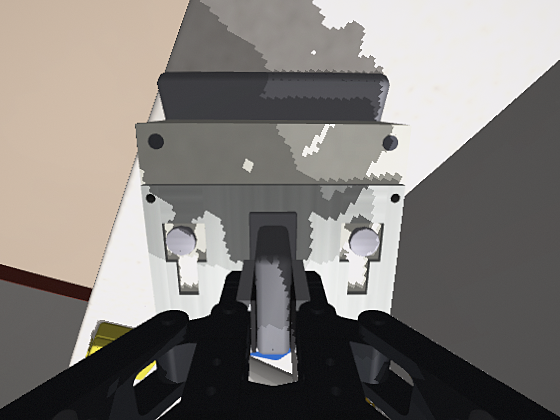

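Plate ~3 mm past the wide-end centre (consistent with pose 16.6 vs 13.1 mm). Moving back slightly.

Request:
drive_tool(plan="-1 0 0 3 -0.3 0.2 0; -1 0 0 0 0 0 0; -1 0 0 0 0 0 0")

```text
clock: 4.92
tcp_pos: [0.482, -0.1251, 0.1267]
orientation: [-0.485, 0.838, 0.218, -0.126]
wrist_force: [0.1, 0.1, -0.7]
finger_gap: 0.0128
```

Run:
```python
from h import *
p,B,s=tcp(); print(((p-HO)@headR()*1000).round(1),"fh",(s['wrist_force']@headR()).round(1)); rep(P(13,0,70),toolR())
```

```text
[13.4 -0.5 36.9] fh [-0.4  0.2 -0.6]
shift [  0.5 -33.1   0.4] rot [-0.1  0.1  0.1] min rows 0.53
```

Lift along head z, slowly.

Request:
drive_tool(plan="-1 0 -6 0 0 0 0; -1 0 -6 0 0 0 0; -1 0 -6 0 0 0 0; -1 0 -6 0 0 0 0; -1 0 0 0 0 0 0")

```text
clock: 5.55
tcp_pos: [0.476, -0.1138, 0.1495]
orientation: [-0.485, 0.838, 0.218, -0.125]
wrist_force: [0.6, 0.3, -2.1]
finger_gap: 0.0129
```

Run:
```python
from h import *
p,B,s=tcp(); print(((p-HO)@headR()*1000).round(1),"fh",(s['wrist_force']@headR()).round(1)); rep(P(13,0,70),toolR())
snap("wrist","w5")
```

```text
[13.8 -0.2 63.1] fh [-1.   0.7 -1.8]
shift [ 0.2 -6.9  0.8] rot [-0.1  0.1  0.1] min rows 0.11
```

View pics/w5.png

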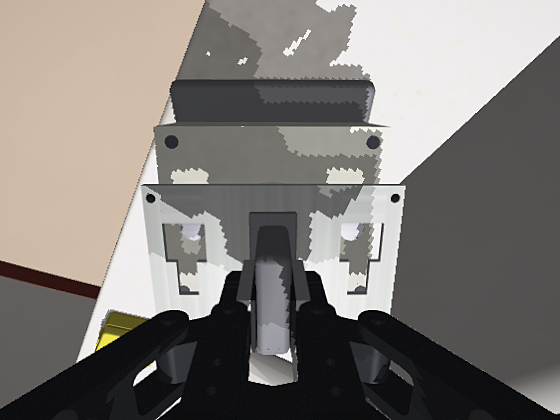

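Plate is free of the studs (weight ≈2 N). Next: up, over the head, to the clear worktop on the right.

```bash
cat >> h.py <<'E'
def rows(p,R,n,g=-1):
    a,B,s=tcp(); rv=Rn.from_matrix(B.T@R).as_rotvec()/n; st=(np.array(p)-a)*1000/n; C=B.copy()
    out=[]
    for i in range(n):
        out.append(f"{g} "+" ".join("%.1f"%v for v in C.T@st)+" "+" ".join("%.1f"%v for v in np.degrees(rv))); C=C@Rn.from_rotvec(rv).as_matrix()
    print("; ".join(out), "| total mm",np.linalg.norm(st)*n,"deg",np.degrees(np.linalg.norm(rv))*n)
def st():
    p,B,s=tcp(); print("t",round(s['clock'],2),"p",p.round(4),"q",s['joint_pos'].round(2),"F",s['wrist_force'].round(1),"gap",s['finger_gap'].round(4)); return p,B,s
E
python3 - <<'E'
from h import *
st(); rows([.470,-.13,.235],toolR(),2)
E
```

```text
Traceback (most recent call last):
  File "h.py", line 49, in st
    p,B,s=tcp(); print("t",round(s['clock'],2),"p",p.round(4),"q",s['joint_pos'].round(2),"F",s['wrist_force'].round(1),"gap",s['finger_gap'].round(4)); return p,B,s
                                                                                                                              ^^^^^^^^^^^^^^^^^^^^^
AttributeError: 'float' object has no attribute 'round'
```

```bash
sed -i "s/s\['finger_gap'\].round(4)/round(s['finger_gap'],4)/" h.py
python3 - <<'E'
from h import *
st(); rows([.470,-.13,.235],toolR(),2)
E
```

```text
t 5.6 p [ 0.4759 -0.1139  0.1493] q [-0.18  0.02 -0.71  0.5  -0.39  0.81] F [-0.7 -0.3 -1.9] gap 0.0128
-1 -6.5 -34.4 -26.2 -0.0 0.0 0.1; -1 -6.5 -34.3 -26.3 -0.0 0.0 0.1 | total mm 87.40498104477658 deg 0.1525832106580536
```

Request:
drive_tool(plan="-1 -6.5 -34 -26 0 0 0; -1 -6.5 -34 -26 0 0 0; -1 0 0 0 0 0 0")

```text
clock: 5.98
tcp_pos: [0.4691, -0.1302, 0.2351]
orientation: [-0.485, 0.837, 0.217, -0.126]
wrist_force: [0.6, -0.4, -1.5]
finger_gap: 0.0125
```

Run:
```python
from h import *
st(); rows([.470,-.33,.20],mkR([0,1,0],[0,0,-1]),8)
```

```text
t 5.97 p [ 0.4691 -0.1302  0.2351] q [-0.22 -0.09 -0.57  0.72 -0.38  0.77] F [ 0.6 -0.4 -1.5] gap 0.0125
-1 -12.1 14.7 -16.8 3.4 -7.4 -2.0; -1 -14.7 13.3 -15.9 3.4 -7.4 -2.0; -1 -17.1 11.8 -14.6 3.4 -7.4 -2.0; -1 -19.2 10.4 -12.8 3.4 -7.4 -2.0; -1 -21.1 9.0 -10.8 3.4 -7.4 -2.0; -1 -22.6 7.7 -8.4 3.4 -7.4 -2.0; -1 -23.8 6.4 -5.8 3.4 -7.4 -2.0; -1 -24.6 5.3 -3.0 3.4 -7.4 -2.0 | total mm 202.8097985357734 deg 67.13900616013555
```

Request:
drive_tool(plan="-1 -12 15 -17 3.4 -7.4 -2; -1 -15 13 -16 3.4 -7.4 -2; -1 -17 12 -15 3.4 -7.4 -2; -1 -19 10 -13 3.4 -7.4 -2; -1 -21 9 -11 3.4 -7.4 -2; -1 -23 8 -8 3.4 -7.4 -2; -1 -24 6 -6 3.4 -7.4 -2; -1 -25 5 -3 3.4 -7.4 -2")

```text
clock: 6.98
tcp_pos: [0.4688, -0.3313, 0.1861]
orientation: [0.503, -0.479, -0.508, 0.509]
wrist_force: [-0.4, 0.7, -1.4]
finger_gap: 0.0128
```

Run:
```python
from h import *
st(); rows([.483,-.335,.10],mkR([0,1,0],[0,0,-1]),3)
snap("wrist","w6"); snap("scene","s6")
```

```text
t 6.97 p [ 0.4688 -0.3313  0.1861] q [-0.75  0.37 -0.05  1.19 -0.   -0.79] F [-0.4  0.7 -1.4] gap 0.0128
-1 -2.1 28.5 -5.4 -0.5 0.7 0.4; -1 -1.8 28.6 -5.2 -0.5 0.7 0.4; -1 -1.5 28.7 -5.0 -0.5 0.7 0.4 | total mm 87.3824991176077 deg 2.8378659112334255
```

View pics/w6.png

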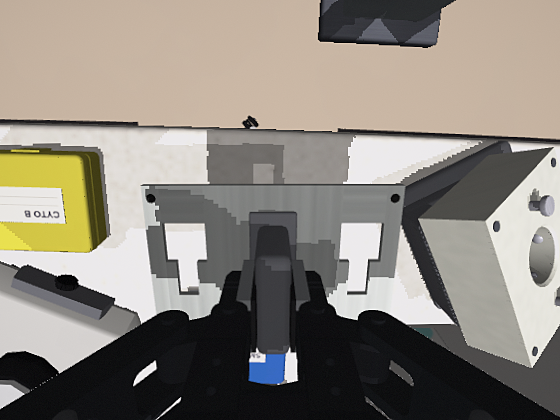

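View pics/s6.png

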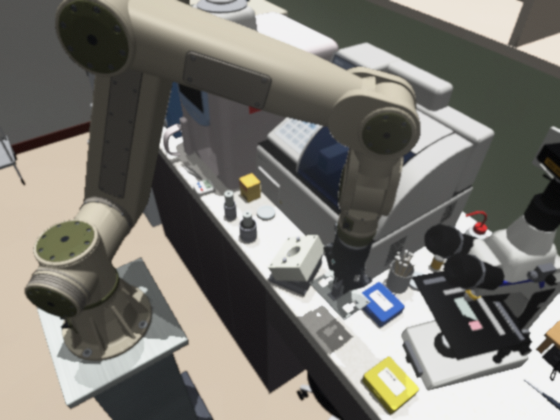

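Run:
```python
from h import *
A=np.concatenate([np.load("side0.npz")['d'].shape and np.load(n).reshape(-1,3) for n in("sceneW.npy","sideW.npy")])
for x in np.arange(.42,.56,.02):
    q=A[(np.abs(A[:,0]-x)<.01)&(A[:,2]>.006)&(A[:,2]<.25)&(A[:,1]<-.12)&(A[:,1]>-.6)]
    l=q[q[:,1]>-.3][:,1]; r=q[q[:,1]<-.3]; print(round(x,2),"rotator min y",np.sort(l)[:2],"next max y",np.sort(r[:,1])[-2:], r[np.argmax(r[:,1]),2] if len(r) else '')
```

```text
0.42 rotator min y [-0.16847796 -0.16691123] next max y [-0.49193073 -0.48577754] 0.028322493068485517
0.44 rotator min y [-0.20275907 -0.20261238] next max y [-0.48131708 -0.48123569] 0.029512156052023827
0.46 rotator min y [-0.22316857 -0.22303645] next max y [-0.48175071 -0.48137556] 0.032081069534359574
0.48 rotator min y [-0.22050999 -0.22038852] next max y [-0.48157509 -0.48120755] 0.03149775856897025
0.5 rotator min y [-0.21114783 -0.21082236] next max y [-0.48169915 -0.48133672] 0.0321679501882592
0.52 rotator min y [-0.19954906 -0.19954604] next max y [-0.48416714 -0.48029267] 0.027885335509972527
0.54 rotator min y [-0.18973015 -0.18939148] next max y [-0.50474611 -0.50409509] 0.02351510004901389
0.56 rotator min y [-0.17806021 -0.17706653] next max y [-0.31258886 -0.31244261] 0.03283387309528199
```

Request:
drive_tool(plan="-1 -2 34 -5 -0.7 0.9 0.5; -1 -2 34 -5 -0.7 0.9 0.5; -1 -1 34 -5 -0.3 0.5 0.2; -1 0 0 0 0 0 0")

```text
clock: 7.58
tcp_pos: [0.4816, -0.3336, 0.0743]
orientation: [0.505, -0.503, -0.498, 0.495]
wrist_force: [-0.4, -0.4, -0.2]
finger_gap: 0.0126
```

Run:
```python
from h import *
st(); rows([.483,-.332,.045],mkR([0,1,0],[0,0,-1]),3)
_,W,c=snap("wrist","w7")
R=mkR([0,1,0],[0,0,-1]);
k=(np.abs(W[...,0]-.465)<.03)&(np.abs(np.abs(W[...,1]+.331)-.035)<.02)&(W[...,2]>.02)&(W[...,2]<.09); X=W[k]; cc=X.mean(0); print(cc,len(X),np.linalg.svd(X-cc)[2][2])
```

```text
t 7.58 p [ 0.4816 -0.3336  0.0743] q [-0.74  0.45 -0.21  0.91  0.   -0.73] F [-0.4 -0.4 -0.2] gap 0.0126
-1 0.5 9.8 -0.5 0.0 -0.3 0.1; -1 0.5 9.8 -0.5 0.0 -0.3 0.1; -1 0.5 9.8 -0.5 0.0 -0.3 0.1 | total mm 29.39948105740875 deg 0.9401357903136801
[ 0.46337269 -0.33097699  0.04398988] 13865 [-0.07643841  0.00494678  0.99706203]
```

Request:
drive_tool(plan="-1 0 9 0 4.4 0 0; -1 0 9 0 0 0 0; -1 0 6 0 0 0 0; -1 0 0 0 0 0 0")

```text
clock: 8.12
tcp_pos: [0.483, -0.3354, 0.0563]
orientation: [0.52, -0.487, -0.479, 0.513]
wrist_force: [0.0, 0.5, -1.7]
finger_gap: 0.0125
```

Run:
```python
from h import *
st()
_,W,c=snap("wrist","w8")
k=(np.abs(W[...,0]-.465)<.03)&(np.abs(np.abs(W[...,1]+.331)-.035)<.02)&(W[...,2]>.004)&(W[...,2]<.05); X=W[k]; cc=X.mean(0); print(cc,len(X),np.linalg.svd(X-cc)[2][2])
```

```text
t 8.12 p [ 0.483  -0.3354  0.0563] q [-0.72  0.51 -0.17  0.95 -0.05 -0.71] F [ 0.   0.5 -1.7] gap 0.0125
[ 0.46250656 -0.32979737  0.02620695] 13453 [0.05959052 0.0061541  0.99820394]
```

```bash
cat >> h.py <<'E'
def ransac(X,tol=.0015):
    rng=np.random.default_rng(0);best=None
    for _ in range(300):
        a=X[rng.choice(len(X),3,False)]; n=np.cross(a[1]-a[0],a[2]-a[0])
        if np.linalg.norm(n)<1e-9: continue
        n/=np.linalg.norm(n);k=np.abs((X-a[0])@n)<tol
        if best is None or k.sum()>best.sum(): best=k
    Y=X[best];c=Y.mean(0);v=np.linalg.svd(Y-c,full_matrices=False)[2][2]; return c,v*np.sign(v[2]),best.sum()
E
python3 - <<'E'
from h import *
for n,(z0,z1) in dict(w7=(.02,.075),w8=(.01,.055)).items():
    W=np.load(n+".npz")['W']
    k=(np.abs(W[...,0]-.465)<.04)&(np.abs(np.abs(W[...,1]+.331)-.035)<.025)&(W[...,2]>z0)&(W[...,2]<z1); print(n,k.sum(),ransac(W[k]))
E
```

```text
w7 19663 (array([ 0.46709388, -0.33190914,  0.04263853]), array([ 0.00635837, -0.00437975,  0.99997019]), np.int64(17804))
w8 19068 (array([ 0.46649345, -0.33245955,  0.0256851 ]), array([0.07414566, 0.00128412, 0.9972466 ]), np.int64(17289))
```

The first plane fit was polluted by the slot pixels; a robust fit shows the plate was flat before, so I'll undo the tilt.

Request:
drive_tool(plan="-1 0 0 0 -4 0 0; -1 0 6 0 0 0 0; -1 0 0 0 0 0 0")

```text
clock: 8.55
tcp_pos: [0.4832, -0.3363, 0.0518]
orientation: [-0.502, 0.506, 0.496, -0.495]
wrist_force: [0.6, -0.6, -2.0]
finger_gap: 0.0126
```

Run:
```python
from h import *
st(); rep(np.array([.483,-.333,.037]),mkR([0,1,0],[0,0,-1]))
_,W,c=snap("wrist","w9")
k=(np.abs(W[...,0]-.465)<.04)&(np.abs(np.abs(W[...,1]+.331)-.035)<.025)&(W[...,2]>.006)&(W[...,2]<.045); print(k.sum(),ransac(W[k]))
```

```text
t 8.55 p [ 0.4832 -0.3363  0.0518] q [-0.74  0.47 -0.24  0.85  0.   -0.73] F [ 0.6 -0.6 -2. ] gap 0.0126
shift [ 3.3 14.8  0.3] rot [ 0.3 -0.9 -0.2] min rows 0.24
18069 (array([ 0.46797963, -0.33263018,  0.02005317]), array([0.00165608, 0.00492759, 0.99998649]), np.int64(16477))
```

Flat now (normal within 0.3°), underside ~15 mm above the worktop. Lower gently.

Request:
drive_tool(plan="-1 1 6 0 0 0 0; -1 0 5 0 0 0 0; -1 0 2 0 0 0 0; -1 0 0 0 0 0 0")

```text
clock: 9.1
tcp_pos: [0.4841, -0.3353, 0.0376]
orientation: [-0.502, 0.506, 0.496, -0.496]
wrist_force: [0.7, 0.5, -1.8]
finger_gap: 0.0128
```

Run:
```python
from h import *
st()
```

```text
t 9.1 p [ 0.4841 -0.3353  0.0376] q [-0.74  0.49 -0.26  0.82  0.   -0.73] F [ 0.7  0.5 -1.8] gap 0.0128
```

Request:
drive_tool(plan="-1 0 1 0 0 0 0; -1 0 1 0 0 0 0; -1 0 0 0 0 0 0")

```text
clock: 9.48
tcp_pos: [0.4843, -0.3355, 0.037]
orientation: [-0.502, 0.506, 0.496, -0.496]
wrist_force: [-1.0, 0.3, -0.2]
finger_gap: 0.0127
```

Request:
drive_tool(plan="-1 0 1.5 0 0 0 0; -1 0 0 0 0 0 0")

```text
clock: 9.72
tcp_pos: [0.4844, -0.3356, 0.0369]
orientation: [-0.502, 0.506, 0.496, -0.496]
wrist_force: [-1.2, 1.8, 0.6]
finger_gap: 0.0125
```

Contact. Release, opening wide enough but staying in the plate's centre, then withdraw.

Request:
drive_tool(plan="-0.4 0 0 0 0 0 0; -0.4 0 0 0 0 0 0; -0.4 0 0 0 0 0 0; -0.2 0 -20 0 0 0 0; 0 0 -50 0 0 0 0; 0 0 -50 0 0 0 0; 0 0 -50 0 0 0 0; 0 0 0 0 0 0 0")

```text
clock: 10.72
tcp_pos: [0.4837, -0.3351, 0.21]
orientation: [-0.502, 0.506, 0.496, -0.496]
wrist_force: [-0.2, -0.1, -0.2]
finger_gap: 0.0427
```

Run:
```python
from h import *
st()
_,W,c=snap("wrist","w10")
k=(np.abs(W[...,0]-.484)<.037)&(np.abs(np.abs(W[...,1]+.335)-.035)<.022)&(W[...,2]>.003)&(W[...,2]<.02); print(k.sum(),ransac(W[k]))
```

```text
t 10.72 p [ 0.4837 -0.3351  0.21  ] q [-0.74  0.35 -0.01  1.21  0.   -0.73] F [-0.2 -0.1 -0.2] gap 0.0427
5638 (array([ 0.48393562, -0.33495418,  0.00520077]), array([-0.00100906, -0.00173959,  0.99999798]), np.int64(5443))
```

View pics/w10.png

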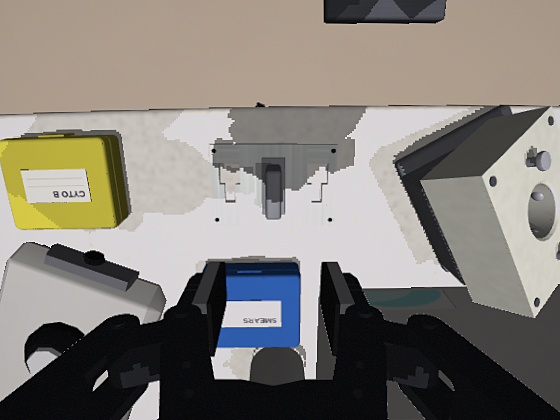

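Guard lies flat (top at 5.2 mm, normal vertical) at (272,185) in the wrist picture, clear of yellow/blue boxes. Now to the slim cartridge.

Run:
```python
from h import *
a=np.radians(29); rows([.43,.137,.27],mkR([np.cos(a),np.sin(a),0],[0,0,-1]),10,0.3)
```

```text
0.3 47.0 -6.3 6.0 0.0 6.0 -0.0; 0.3 46.1 -6.3 10.9 0.0 6.0 -0.0; 0.3 44.7 -6.3 15.7 0.0 6.0 -0.0; 0.3 42.9 -6.3 20.3 0.0 6.0 -0.0; 0.3 40.5 -6.3 24.6 0.0 6.0 -0.0; 0.3 37.7 -6.3 28.8 0.0 6.0 -0.0; 0.3 34.5 -6.3 32.5 0.0 6.0 -0.0; 0.3 30.9 -6.3 36.0 0.0 6.0 -0.0; 0.3 27.0 -6.3 39.0 0.0 6.0 -0.0; 0.3 22.7 -6.3 41.6 0.0 6.0 -0.0 | total mm 478.3020873959234 deg 60.09305293017454
```

Request:
drive_tool(plan="0.3 47 -8 6 0 6 0; 0.3 46 -8 11 0 6 0; 0.3 45 -6 16 0 6 0; 0.3 43 -6 20 0 6 0; 0.3 40 -6 25 0 6 0; 0.3 38 -6 29 0 6 0; 0.3 34 -6 32 0 6 0; 0.3 31 -6 36 0 6 0")

```text
clock: 11.78
tcp_pos: [0.4386, 0.0524, 0.2476]
orientation: [0.671, -0.662, -0.231, 0.241]
wrist_force: [1.5, -0.6, -0.6]
finger_gap: 0.0556
```

Run:
```python
from h import *
st()
a=np.radians(29); rows([.43,.137,.25],mkR([np.cos(a),np.sin(a),0],[0,0,-1]),3,0.3)
```

```text
t 11.78 p [0.4386 0.0524 0.2476] q [-0.07  0.07 -0.27  1.25  0.01  0.82] F [ 1.5 -0.6 -0.6] gap 0.0556
0.3 15.5 -0.5 23.7 -0.3 3.4 -0.2; 0.3 14.1 -0.6 24.6 -0.3 3.4 -0.2; 0.3 12.7 -0.7 25.4 -0.3 3.4 -0.2 | total mm 85.10145607057045 deg 10.119709025054478
```

Request:
drive_tool(plan="0.3 15 0 24 -0.3 3.4 -0.2; 0.3 14 0 25 -0.3 3.4 -0.2; 0.3 10 0 20 0 3.4 0; 0.3 0 0 0 0 0 0")

```text
clock: 12.28
tcp_pos: [0.4255, 0.1364, 0.242]
orientation: [0.687, -0.683, -0.171, 0.181]
wrist_force: [0.1, -0.2, -0.1]
finger_gap: 0.0555
```

Run:
```python
from h import *
st()
p,W,c=snap("wrist","w11"); print(proj([[.448,.14,.102],[.45,.037,.102]],c))
```

```text
t 12.28 p [0.4255 0.1364 0.242 ] q [ 0.13  0.08 -0.27  1.23  0.    1.2 ] F [ 0.1 -0.2 -0.1] gap 0.0555
[[300.92112579 217.30919207]
 [243.37180903 316.83852817]]
```

View pics/w11.png

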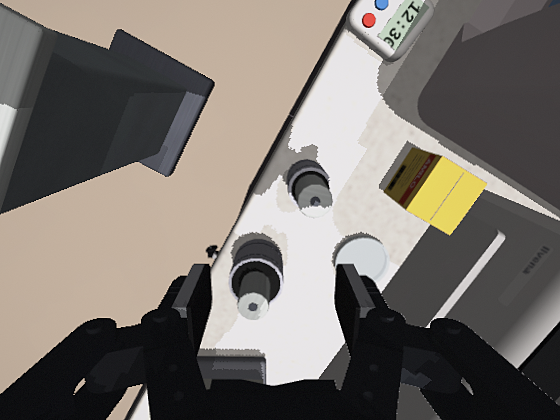

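Slim cartridge's stub top is at about (316,200), the wide one's at (253,305).

Run:
```python
from h import *
z=np.load("w11.npz");W=z['W'];p=z['p']
c0=W[200,316];print("pix",c0,W[305,253])
m=(W[...,2]>.096)&(W[...,2]<.108)&(np.hypot(W[...,0]-c0[0],W[...,1]-c0[1])<.03)
v,u=np.nonzero(m); print(m.sum(),u.min(),u.max(),v.min(),v.max())
X=W[m]; t=X[X[:,2]>.0995]
(cc,r)=cv2.minEnclosingCircle((t[:,:2]*1000).astype(np.float32)); print("top enclosing",cc,r,"mean",t.mean(0))
# barrel top annulus / lower part
from scipy.optimize import least_squares
for (z0,z1,rad) in((.066,.095,.014),(.012,.056,.020)):
    s=W[(W[...,2]>z0)&(W[...,2]<z1)&(np.hypot(W[...,0]-c0[0],W[...,1]-c0[1])<.028)]
    r_=least_squares(lambda q:np.hypot(s[:,0]-q[0],s[:,1]-q[1])-rad,c0[:2],loss='soft_l1',f_scale=.001); print(rad,r_.x,len(s),np.median(np.abs(r_.fun)))
cv2.imwrite("pics/w11z.png",cv2.resize(p[140:260,260:380,::-1],None,fx=5,fy=5,interpolation=cv2.INTER_CUBIC))
```

```text
pix [0.45103264 0.15803888 0.10258998] [0.45157588 0.05217554 0.10305178]
973 297 331 183 217
top enclosing (450.5309143066406, 156.48654174804688) 14.04705810546875 mean [0.45009258 0.15700816 0.102231  ]
0.014 [0.45084015 0.15638881] 225 0.0001215086105886224
0.02 [0.45071279 0.1565012 ] 284 0.00015239400245969578
```

View pics/w11z.png

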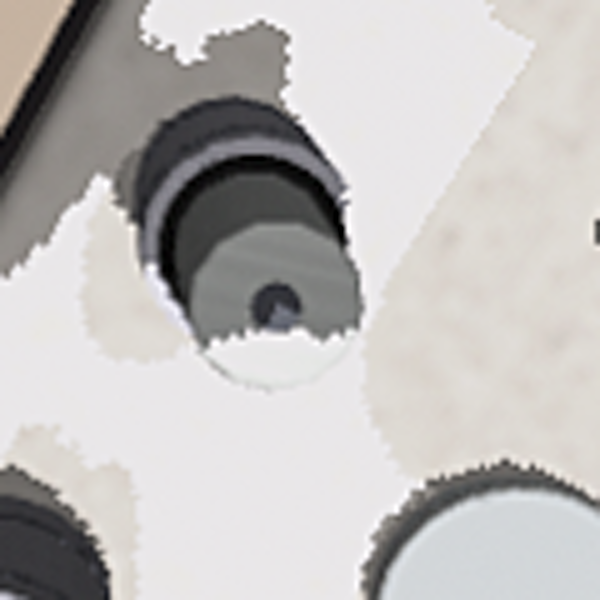

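```bash
cat >> h.py <<'E'
BP=np.array([.4507,.1564]); a29=np.radians(29); DN=mkR([np.cos(a29),np.sin(a29),0],[0,0,-1])
E
python3 - <<'E'
from h import *
rows([*BP,.15],DN,2,0.3)
E
```

```text
0.3 16.6 45.8 2.5 -0.3 -0.1 -0.4; 0.3 16.3 45.9 2.7 -0.3 -0.1 -0.4 | total mm 97.54074198302585 deg 0.9262472710780206
```

Request:
drive_tool(plan="0.3 17 45 3 -0.3 -0.1 -0.4; 0.3 16 45 3 -0.3 -0.1 -0.4; 0.3 0 0 0 0 0 0")

```text
clock: 12.7
tcp_pos: [0.4513, 0.1549, 0.1485]
orientation: [-0.684, 0.685, 0.177, -0.177]
wrist_force: [-0.3, 0.3, 0.5]
finger_gap: 0.0554
```

Run:
```python
from h import *
st();rep(np.array([*BP,.15]),DN);rep(np.array([*BP,.088]),DN)
```

```text
t 12.7 p [0.4513 0.1549 0.1485] q [ 0.16  0.19 -0.39  1.   -0.    1.23] F [-0.3  0.3  0.5] gap 0.0554
shift [ 0.2 -1.5  1.6] rot [ 0.1 -0.   0. ] min rows 0.03
shift [ 0.2 60.5  1.8] rot [ 0.1 -0.   0. ] min rows 0.97
```

Request:
drive_tool(plan="0.3 0 1 1.7 0 0 0; 0.3 0 30 0 0 0 0; 0.3 0 24 0 0 0 0; 0.3 0 4 0 0 0 0; 0.3 0 0 0 0 0 0")

```text
clock: 13.32
tcp_pos: [0.4544, 0.1541, 0.0956]
orientation: [-0.683, 0.686, 0.179, -0.173]
wrist_force: [0.9, 0.2, -0.0]
finger_gap: 0.0556
```

Run:
```python
from h import *
st();rep(np.array([*BP,.088]),DN)
```

```text
t 13.32 p [0.4544 0.1541 0.0956] q [ 0.16  0.24 -0.47  0.86 -0.    1.23] F [ 0.9  0.2 -0. ] gap 0.0556
shift [-2.2  7.5  3.9] rot [ 0.4 -0.1  0.5] min rows 0.12
```

Request:
drive_tool(plan="0.3 -2.2 4 4 0.4 0 0.5; 0.3 0 3 0 0 0 0; 0.3 0 0 0 0 0 0")

```text
clock: 13.7
tcp_pos: [0.4521, 0.1568, 0.0908]
orientation: [0.685, -0.685, -0.177, 0.175]
wrist_force: [0.2, -0.8, -0.0]
finger_gap: 0.0557
```

Run:
```python
from h import *
st();rep(np.array([*BP,.088]),DN)
```

```text
t 13.7 p [0.4521 0.1568 0.0908] q [ 0.17  0.24 -0.47  0.85  0.    1.23] F [ 0.2 -0.8 -0. ] gap 0.0557
shift [-1.4  2.8  0.3] rot [ 0.  -0.2  0.2] min rows 0.05
```

Request:
drive_tool(plan="0.3 -1.4 2.6 0.3 0 0 0.2; 0.3 0 0 0 0 0 0; 0.3 0 0 0 0 0 0")

```text
clock: 14.08
tcp_pos: [0.4506, 0.1565, 0.0881]
orientation: [-0.685, 0.685, 0.176, -0.177]
wrist_force: [0.0, 0.4, -0.4]
finger_gap: 0.0554
```

Run:
```python
from h import *
st();rep(np.array([*BP,.088]),DN)
```

```text
t 14.07 p [0.4506 0.1565 0.0881] q [ 0.17  0.25 -0.48  0.85 -0.    1.23] F [ 0.   0.4 -0.4] gap 0.0554
shift [ 0.   0.1 -0.1] rot [ 0.  -0.1 -0.1] min rows 0.01
```

Request:
drive_tool(plan="-1 0 0 0 0 0 0; -1 0 0 0 0 0 0; -1 0 0 0 0 0 0; -1 0 0 0 0 0 0; -1 0 -5 0 0 0 0; -1 0 -5 0 0 0 0; -1 0 0 0 0 0 0", grip_force=110)

```text
clock: 14.95
tcp_pos: [0.4499, 0.1563, 0.0984]
orientation: [-0.685, 0.685, 0.175, -0.177]
wrist_force: [0.6, -0.5, -2.1]
finger_gap: 0.0257
```

Run:
```python
from h import *
st();rep(np.array([*BP,.088]),DN)
```

```text
t 14.95 p [0.4499 0.1563 0.0984] q [ 0.17  0.24 -0.46  0.88 -0.    1.23] F [ 0.6 -0.5 -2.1] gap 0.0257
shift [ 0.8 10.4 -0.4] rot [-0.  -0.1 -0.1] min rows 0.17
```

Cartridge lifted (≈0.2 kg, gap 25.7 mm). Raise and carry to the bore axis with the 30° tilt.

Run:
```python
from h import *
print(P(0,0,135),P(0,0,170)); rows([.445,.13,.25],DN,3)
```

```text
[ 0.45296348 -0.07183969  0.20490407] [ 0.44447931 -0.05653384  0.23521496]
-1 -5.8 -50.5 -6.9 -0.0 -0.0 -0.0; -1 -5.8 -50.5 -6.9 -0.0 -0.0 -0.0; -1 -5.7 -50.5 -6.9 -0.0 -0.0 -0.0 | total mm 153.93157924249442 deg 0.20493861265315527
```

Request:
drive_tool(plan="-1 -3 -50 0 0 0 0; -1 -6 -50 -7 0 0 0; -1 -6 -50 -7 0 0 0; -1 0 0 0 0 0 0")

```text
clock: 15.45
tcp_pos: [0.4428, 0.1364, 0.2516]
orientation: [-0.685, 0.685, 0.174, -0.178]
wrist_force: [1.2, 0.8, -3.6]
finger_gap: 0.0258
```

Run:
```python
from h import *
st(); rows(P(0,0,170),toolR(),7)
```

```text
t 15.45 p [0.4428 0.1364 0.2516] q [ 0.13  0.1  -0.22  1.25 -0.    1.19] F [ 1.2  0.8 -3.6] gap 0.0258
-1 -13.1 2.4 -24.2 -4.3 -0.0 -0.0; -1 -13.1 4.2 -24.0 -4.3 -0.0 -0.0; -1 -13.1 6.0 -23.6 -4.3 -0.0 -0.0; -1 -13.1 7.7 -23.1 -4.3 -0.0 -0.0; -1 -13.1 9.4 -22.5 -4.3 -0.0 -0.0; -1 -13.1 11.0 -21.7 -4.3 -0.0 -0.0; -1 -13.1 12.6 -20.8 -4.3 -0.0 -0.0 | total mm 193.5870938018369 deg 30.065069711428265
```

Request:
drive_tool(plan="-1 -13 2 -24 -4.3 0 0; -1 -13 4 -24 -4.3 0 0; -1 -13 6 -24 -4.3 0 0; -1 -13 8 -23 -4.3 0 0; -1 -13 9 -22 -4.3 0 0; -1 -13 11 -22 -4.3 0 0; -1 -13 12 -21 -4.3 0 0; -1 0 0 0 0 0 0")

```text
clock: 16.45
tcp_pos: [0.4379, -0.0596, 0.2245]
orientation: [-0.48, 0.841, 0.212, -0.133]
wrist_force: [-0.2, 0.9, -2.3]
finger_gap: 0.0257
```

Run:
```python
from h import *
st(); rep(P(0,0,150),toolR())
p,W,c=snap("wrist","w12")
g=proj(np.array([P(0,0,0),P(0,42,12),P(0,-42,12),P(52,62,0),P(-52,62,0),P(52,-62,0),P(-52,-62,0)]),c)
im=p[:,:,::-1].copy()
for u in g: cv2.drawMarker(im,tuple(int(round(a)) for a in u),(0,0,255),0,10,1)
cv2.imwrite("pics/w12m.png",im)
```

```text
t 16.45 p [ 0.4379 -0.0596  0.2245] q [-0.04 -0.1  -0.61  0.79 -0.45  0.96] F [-0.2  0.9 -2.3] gap 0.0257
shift [ 7.4 10.9 -5.8] rot [ 0.2  0.6 -1. ] min rows 0.17
```

View pics/w12m.png

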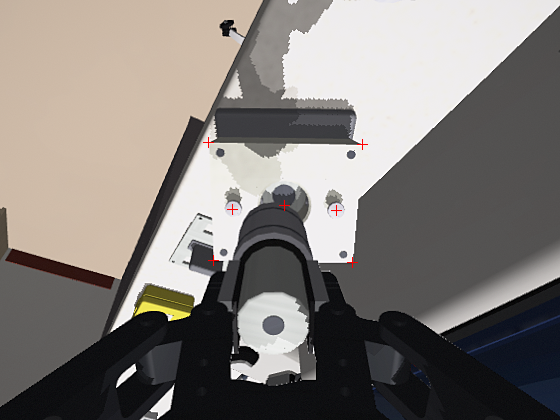

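```bash
cat > meas.py <<'E'
from h import *
from scipy.optimize import least_squares
def meas(name,p,B):
    z=np.load(name+".npz");W=z['W']; H=headR(); Q=((W-HO)@H)*1000
    for y in(42,-42):
        m=(np.hypot(Q[...,0],Q[...,1]-y)<12)&(Q[...,2]>10.5)&(Q[...,2]<14); t=Q[m]; 
        if len(t)>20: print("stud",y,cv2.minEnclosingCircle(t[:,:2].astype(np.float32)),t[:,2].mean().round(2),len(t))
    m=(np.abs(Q[...,2])<2)&(np.abs(Q[...,0])<50)&(np.abs(Q[...,1])<60)&(np.hypot(Q[...,0],Q[...,1])>25)
    print("face",m.sum(),[x if np.isscalar(x) else x for x in ransac(W[m])][1]@H)
    m=np.abs(Q[...,2])<1.5; e=Q[m&(np.abs(Q[...,1])<70)&(Q[...,0]<-25)&(Q[...,0]>-45)]; print("y ext",np.percentile(e[:,1],[.3,99.7]))
    e=Q[m&(np.abs(Q[...,0])<70)&(np.abs(Q[...,1])<55)]; print("x ext",np.percentile(e[:,0],[.2,99.8]))
    # cartridge in tool frame, mm
    T=((W-p)@B)*1000
    from itertools import product
    s=T[(np.hypot(T[...,0],T[...,2])<30)&(T[...,1]>32)&(T[...,1]<76)]
    f=lambda q:np.hypot(s[:,0]-q[0]-q[2]*(s[:,1]-3),s[:,2]-q[1]-q[3]*(s[:,1]-3))-20
    r=least_squares(f,[0,0,0,0],loss='soft_l1',f_scale=.5); print("barrel in tool: x0 z0 sx sz",r.x.round(4),len(s),np.median(np.abs(r.fun)), "at bottom(y=88):",(r.x[:2]+85*r.x[2:]).round(2))
    s=T[(np.hypot(T[...,0],T[...,2])<20)&(T[...,1]<-8)&(T[...,1]>-20)]; 
    if len(s): print("stub top y",np.percentile(s[:,1],[5,50,95]))
    return r.x
E
python3 - <<'E'
from meas import *
p,B,s=tcp(); meas("w12",p,B)
E
```

```text
stud 42 ((0.19556474685668945, 41.963623046875), 6.972938060760498) 11.97 214
stud -42 ((0.19890016317367554, -41.7126579284668), 6.969587802886963) 12.09 206
face 10500 [-5.59908295e-04  7.69944194e-04  9.99999547e-01]
y ext [-61.01772655  61.90699979]
x ext [-51.82847396  52.08210403]
barrel in tool: x0 z0 sx sz [ 0.1013 -0.2828 -0.0058  0.0012] 1663 0.1695754742679263 at bottom(y=88): [-0.39 -0.18]
stub top y [-15.87647763 -13.3279886  -10.08210345]
```

Studs and face match the model to 0.2 mm and the cartridge axis is aligned within 0.4 mm/0.3°. Align and approach.

Run:
```python
from h import *
rep(P(0,.4,110),toolR())
```

```text
shift [ 7.9 51.3 -5.6] rot [ 0.2  0.6 -1. ] min rows 0.82
```

Request:
drive_tool(plan="-1 8 15 -6 0.2 0.6 -1; -1 0 15 0 0 0 0; -1 0 15 0 0 0 0; -1 0 0 0 0 0 0")

```text
clock: 17.0
tcp_pos: [0.4597, -0.0767, 0.1862]
orientation: [-0.488, 0.836, 0.218, -0.126]
wrist_force: [-0.2, 0.4, -2.5]
finger_gap: 0.0255
```

Run:
```python
from h import *
st();rep(P(0,.4,100),toolR())
```

```text
t 17.0 p [ 0.4597 -0.0767  0.1862] q [-0.1  -0.05 -0.66  0.65 -0.42  0.9 ] F [-0.2  0.4 -2.5] gap 0.0255
shift [-3.1 15.  -3. ] rot [-0.5  0.1  0.1] min rows 0.24
```

Request:
drive_tool(plan="-1 -3 8 -3 -0.5 0.1 0.1; -1 0 4 0 0 0 0; -1 0 0 0 0 0 0")

```text
clock: 17.38
tcp_pos: [0.4619, -0.0852, 0.1773]
orientation: [-0.484, 0.838, 0.218, -0.125]
wrist_force: [0.1, 0.8, -2.3]
finger_gap: 0.0259
```

Run:
```python
from h import *
st();rep(P(0,.4,92),toolR())
```

```text
t 17.38 p [ 0.4619 -0.0852  0.1773] q [-0.11 -0.04 -0.68  0.61 -0.42  0.88] F [ 0.1  0.8 -2.3] gap 0.0259
shift [-0.9 11.1  0. ] rot [-0.   0.1  0.1] min rows 0.18
```

Request:
drive_tool(plan="-1 -0.8 4 0 0 0.1 0.1; -1 0 4 0 0 0 0; -1 0 3 0 0 0 0; -1 0 0 0 0 0 0")

```text
clock: 17.88
tcp_pos: [0.4642, -0.0906, 0.1677]
orientation: [-0.484, 0.838, 0.217, -0.124]
wrist_force: [0.8, 0.8, -2.1]
finger_gap: 0.0259
```

```bash
cat >> h.py <<'E'
def ins():
    p,B,s=st(); print("head",((p-HO)@headR()*1000).round(2),"Fhead",(s['wrist_force']@headR()).round(1),"Th",(s['ft_torque']@headR()).round(2)); rep(P(0,.4,60),toolR())
E
python3 - <<'E'
from h import *
ins()
E
```

```text
t 17.88 p [ 0.4642 -0.0906  0.1677] q [-0.12 -0.02 -0.69  0.57 -0.42  0.87] F [ 0.8  0.8 -2.1] gap 0.0259
head [ 0.33  0.75 91.79] Fhead [-1.4  1.1 -1.6] Th [ 0.01  0.79 -0.02]
shift [-0.4 31.8  0.3] rot [-0.  -0.1  0.1] min rows 0.51
```

Request:
drive_tool(plan="-1 -0.4 4 0.3 0 0 0.1; -1 0 4 0 0 0 0; -1 0 3 0 0 0 0; -1 0 0 0 0 0 0")

```text
clock: 18.38
tcp_pos: [0.4666, -0.0958, 0.1572]
orientation: [-0.484, 0.839, 0.216, -0.125]
wrist_force: [-0.1, 0.5, -1.8]
finger_gap: 0.0259
```

Run:
```python
from h import *
ins()
```

```text
t 18.38 p [ 0.4666 -0.0958  0.1572] q [-0.14 -0.01 -0.7   0.54 -0.41  0.86] F [-0.1  0.5 -1.8] gap 0.0259
head [-1.000e-02  2.900e-01  7.995e+01] Fhead [-1.3  0.1 -1.3] Th [-0.05  0.81 -0.03]
shift [ 0.1 19.9 -0. ] rot [-0.  -0.1 -0.1] min rows 0.32
```

Request:
drive_tool(plan="-1 0 3 0 0 0 0; -1 0 3 0 0 0 0; -1 0 2 0 0 0 0")

```text
clock: 18.75
tcp_pos: [0.4688, -0.0995, 0.1501]
orientation: [-0.484, 0.839, 0.216, -0.125]
wrist_force: [-0.8, 0.6, -2.1]
finger_gap: 0.0261
```

Run:
```python
from h import *
ins()
```

```text
t 18.75 p [ 0.4688 -0.0995  0.1501] q [-0.14  0.01 -0.71  0.52 -0.41  0.85] F [-0.8  0.6 -2.1] gap 0.0261
head [ 0.16  0.44 71.64] Fhead [-1.8 -0.4 -1.3] Th [-0.16  0.73  0.02]
shift [-0.  11.6  0.2] rot [ 0.  -0.1 -0. ] min rows 0.19
```

Depth ≈16 mm, no load yet. Continue in small rows.

Request:
drive_tool(plan="-1 0 2.5 0 0 0 0; -1 0 2.5 0 0 0 0; -1 0 2 0 0 0 0")

```text
clock: 19.12
tcp_pos: [0.4707, -0.1027, 0.1447]
orientation: [-0.484, 0.839, 0.217, -0.125]
wrist_force: [-2.8, 1.9, 2.3]
finger_gap: 0.0259
```

Run:
```python
from h import *
ins()
```

```text
t 19.12 p [ 0.4707 -0.1027  0.1447] q [-0.15  0.02 -0.72  0.49 -0.41  0.84] F [-2.8  1.9  2.3] gap 0.0259
head [ 0.69  0.54 65.06] Fhead [-1.5 -1.6  3.5] Th [-0.31  0.89 -0.03]
shift [-0.1  5.1  0.7] rot [ 0.1 -0.1 -0. ] min rows 0.08
```

Request:
drive_tool(plan="-1 0 2 0.5 0 0 0; -1 0 2 0 0 0 0")

```text
clock: 19.38
tcp_pos: [0.4716, -0.1042, 0.1409]
orientation: [-0.483, 0.839, 0.217, -0.124]
wrist_force: [-1.7, 2.3, 2.1]
finger_gap: 0.0254
```

Run:
```python
from h import *
ins()
```

```text
t 19.38 p [ 0.4716 -0.1042  0.1409] q [-0.16  0.02 -0.73  0.48 -0.41  0.84] F [-1.7  2.3  2.1] gap 0.0254
head [ 0.4   0.64 60.91] Fhead [-1.4 -0.4  3.3] Th [-0.23  0.8  -0.03]
shift [-0.2  0.9  0.4] rot [ 0.1 -0.1 -0. ] min rows 0.01
```

Depth ≈27 mm, drag ≈5 N above the weight baseline. From here, 1–1.5 mm rows.

Request:
drive_tool(plan="-1 0 1.5 0.3 0 0 0; -1 0 1.5 0 0 0 0")

```text
clock: 19.62
tcp_pos: [0.4723, -0.1055, 0.138]
orientation: [-0.483, 0.839, 0.216, -0.124]
wrist_force: [-2.5, 1.2, 2.2]
finger_gap: 0.0258
```

Run:
```python
from h import *
ins()
```

```text
t 19.62 p [ 0.4723 -0.1055  0.138 ] q [-0.16  0.03 -0.73  0.47 -0.41  0.84] F [-2.5  1.2  2.2] gap 0.0258
head [ 0.17  0.62 57.6 ] Fhead [-0.8 -1.6  3.1] Th [-0.28  0.77  0.03]
shift [-0.2 -2.4  0.2] rot [ 0.1 -0.1 -0. ] min rows 0.04
```

Request:
drive_tool(plan="-1 0 1.2 0 0 0 0; -1 0 1.2 0 0 0 0")

```text
clock: 19.88
tcp_pos: [0.4729, -0.1067, 0.1356]
orientation: [-0.483, 0.839, 0.216, -0.124]
wrist_force: [-2.3, 2.0, 1.8]
finger_gap: 0.0259
```

Run:
```python
from h import *
ins()
```

```text
t 19.88 p [ 0.4729 -0.1067  0.1356] q [-0.16  0.03 -0.73  0.46 -0.41  0.83] F [-2.3  2.   1.8] gap 0.0259
head [ 0.12  0.59 54.95] Fhead [-1.5 -1.1  3. ] Th [-0.32  0.79  0.06]
shift [-0.2 -5.1  0.1] rot [ 0.1 -0.1 -0. ] min rows 0.08
```

Depth ≈33 mm, still steady drag.

Request:
drive_tool(plan="-1 0 1.2 0 0 0 0; -1 0 1.2 0 0 0 0")

```text
clock: 20.12
tcp_pos: [0.4732, -0.1069, 0.1357]
orientation: [-0.483, 0.839, 0.217, -0.125]
wrist_force: [-12.1, 12.5, 20.1]
finger_gap: 0.0255
```

Request:
drive_tool(plan="-1 0 0 0 0 0 0")

```text
clock: 20.25
tcp_pos: [0.4729, -0.1067, 0.1356]
orientation: [-0.483, 0.839, 0.217, -0.125]
wrist_force: [1.7, -2.4, -6.3]
finger_gap: 0.0257
```

Run:
```python
from h import *
ins()
```

```text
t 20.25 p [ 0.4729 -0.1067  0.1356] q [-0.16  0.03 -0.73  0.46 -0.41  0.83] F [ 1.7 -2.4 -6.3] gap 0.0257
head [ 0.1   0.56 54.93] Fhead [-0.6  0.3 -6.9] Th [-0.    0.78 -0.04]
shift [-0.2 -5.1  0.1] rot [0.1 0.  0. ] min rows 0.08
```

Force rose to ≈26 N with no travel (z 54.9) – shoulder. One gentle confirmation press.

Request:
drive_tool(plan="-1 0 1.2 0 0 0 0; -1 0 1.3 0 0 0 0")

```text
clock: 20.5
tcp_pos: [0.4732, -0.107, 0.1356]
orientation: [-0.482, 0.839, 0.218, -0.125]
wrist_force: [-15.1, 14.9, 22.4]
finger_gap: 0.0259
```

Run:
```python
from h import *
ins()
p,B,s=tcp()
from meas import *
snap("wrist","w13"); meas("w13",p,B)
```

```text
t 20.5 p [ 0.4732 -0.107   0.1356] q [-0.16  0.03 -0.73  0.46 -0.41  0.83] F [-15.1  14.9  22.4] gap 0.0259
head [ 0.44  0.63 54.75] Fhead [-6.4 -6.  29.6] Th [-1.54  1.7  -0.08]
shift [-0.2 -5.3  0.4] rot [0.2 0.1 0.1] min rows 0.08
stud 42 ((0.1041894480586052, 42.0074577331543), 7.045532703399658) 11.95 500
stud -42 ((-0.03422892093658447, -41.37290573120117), 6.986224174499512) 12.03 501
face 22233 [1.23374896e-03 3.46195272e-04 9.99999179e-01]
y ext [-61.34311824  62.16581442]
x ext [-51.81680559  42.47965833]
barrel in tool: x0 z0 sx sz [ 1.6642 -8.9443 -0.0371  0.2647] 3968 2.986293027161045 at bottom(y=88): [-1.49 13.56]
stub top y [-16.22212631 -13.82330497  -9.99856818]
```

View pics/w13.png

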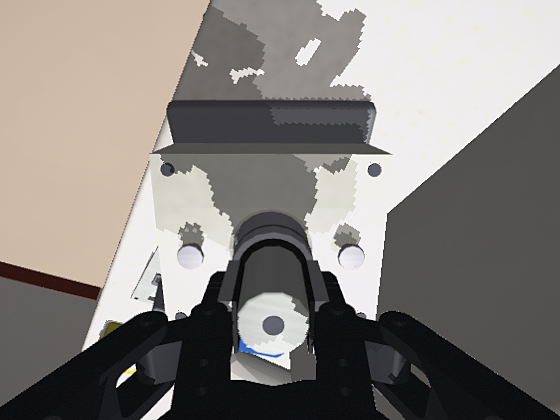

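Shoulder confirmed at depth ≈33 mm (≈30 N vs ≈5 N drag; no grip slip: stub top still −13.8 mm in tool). Release while keeping slight downward bias, then withdraw along the axis.

Request:
drive_tool(plan="0 0 0.6 0 0 0 0; 0 0 0.3 0 0 0 0; 0.2 0 0 0 0 0 0; 0.3 0 0 0 0 0 0; 0.3 0 0 0 0 0 0")

```text
clock: 21.18
tcp_pos: [0.4752, -0.1081, 0.1355]
orientation: [-0.482, 0.84, 0.219, -0.123]
wrist_force: [-0.1, -0.3, 0.3]
finger_gap: 0.0557
```

Run:
```python
from h import *
ins()
```

```text
t 21.18 p [ 0.4752 -0.1081  0.1355] q [-0.16  0.03 -0.73  0.45 -0.41  0.83] F [-0.1 -0.3  0.3] gap 0.0557
head [ 2.13  1.87 53.59] Fhead [ 0.3 -0.2  0.2] Th [-0.01  0.47 -0.  ]
shift [-1.5 -6.4  2.1] rot [ 0.4 -0.   0.2] min rows 0.1
```

Request:
drive_tool(plan="0.3 -1.8 -10 2 0 0 0; 0.3 0 -20 0 0 0 0; 0.3 0 -40 0 0 0 0; 0.3 0 -50 0 0 0 0; 0.3 0 -40 0 0 0 0; 0.3 0 0 0 0 0 0")

```text
clock: 21.92
tcp_pos: [0.4297, -0.0342, 0.2784]
orientation: [-0.482, 0.839, 0.218, -0.123]
wrist_force: [0.6, 0.3, -0.7]
finger_gap: 0.0554
```

Run:
```python
from h import *
ins()
_,W,_=snap("wrist","w14"); snap("scene","s14"); snap("side","sd14")
Q=((W-HO)@headR())*1000
m=(np.hypot(Q[...,0],Q[...,1])<16)&(Q[...,2]>60)&(Q[...,2]<80); t=Q[m]
print("stub top z",np.percentile(t[:,2],[5,50,95]),cv2.minEnclosingCircle(t[t[:,2]>np.median(t[:,2])-1.5][:,:2].astype(np.float32)))
print("normal in head",ransac(W[m])[1]@headR())
m=(np.hypot(Q[...,0],Q[...,1])<20.5)&(np.hypot(Q[...,0],Q[...,1])>15)&(Q[...,2]>15)&(Q[...,2]<40);print("barrel top",np.percentile(Q[m][:,2],[50,90,98]))
```

```text
t 21.93 p [ 0.4297 -0.0342  0.2784] q [ 0.02 -0.15 -0.51  0.94 -0.46  1.02] F [ 0.6  0.3 -0.7] gap 0.0554
head [ -1.51  -2.1  220.76] Fhead [-0.3  0.6 -0.6] Th [0.02 0.46 0.01]
shift [  2.  160.8  -0.7] rot [ 0.3 -0.1  0.2] min rows 2.57
stub top z [65.95891801 68.82048538 70.05685515] ((-1.230232834815979, 0.5324581861495972), 13.902216911315918)
normal in head [-0.01884095 -0.0030419   0.99981787]
barrel top [26.89922278 27.89316449 28.67339627]
```

View pics/w14.png

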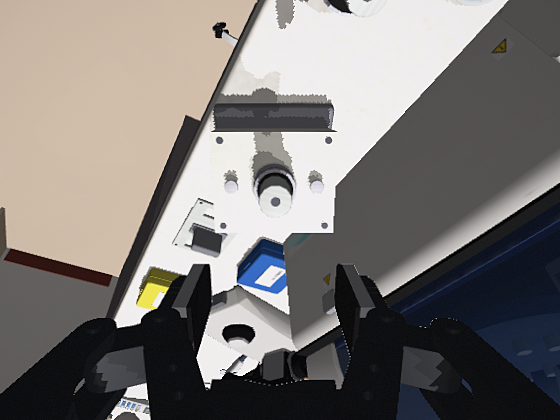

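View pics/s14.png

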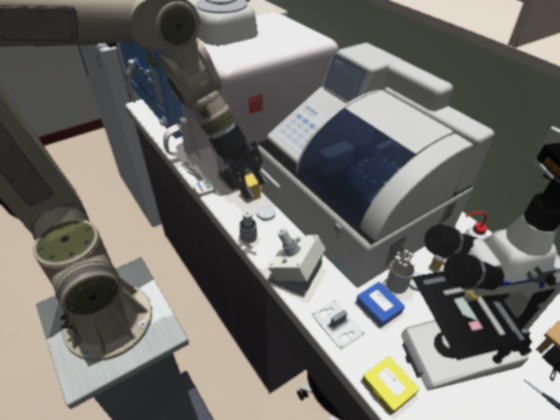

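The cartridge stands stub-outward in the bore: stub top at 68.8 mm, so depth is about 33.2 mm, matching the pressed depth. The guard lies flat, the wide cartridge and other items look untouched, and the arm is clear.

Run:
```python
from h import *
W=np.load("sd14.npz")['W'];W0=np.load("sideW.npy")
V=np.load("s14.npz")['W'];V0=np.load("sceneW.npy")
for n,b in dict(wide=(.40,.50,.005,.095),petri=(.52,.585,.07,.145),box=(.56,.66,-.42,-.3)).items():
    for A in(V0,V,W0,W):
        m=(A[...,0]>b[0])&(A[...,0]<b[1])&(A[...,1]>b[2])&(A[...,1]<b[3])&(A[...,2]>.008)&(A[...,2]<.11); print(n,np.median(A[m],0).round(4) if m.sum() else None,m.sum())
print(job.hand_in())
```

```text
wide [0.4442 0.0373 0.059 ] 454
wide [0.4442 0.0375 0.0589] 455
wide [0.4476 0.0322 0.0521] 776
wide [0.4475 0.0321 0.0519] 778
petri [0.5595 0.1051 0.0148] 284
petri [0.5592 0.1046 0.0148] 283
petri [0.5836 0.1066 0.0444] 323
petri [0.5837 0.1084 0.0549] 284
box [ 0.5975 -0.3656  0.0326] 1246
box [ 0.5972 -0.3659  0.0327] 1248
box [ 0.5978 -0.3797  0.0336] 2363
box [ 0.5974 -0.3798  0.0336] 2374
the job is handed in; nothing more can be done
None
```

The job is done and handed in at about 22 s on the robot's clock. The guard is off and the slim cartridge is pressed in against the shoulder.

- **Guard:** I slid it about 24 mm up the face, lifted it off the studs and laid it on the worktop to the right of the rotator. It lies flat and right way up, with its top measured at 5.2 mm and level to within 0.2°.
- **Slim cartridge:** It is in the bore with the stub outward. The drag was steady at about 5 N. Force then rose to about 26 N, and to about 30 N on a second press, with no further travel, well under the 50 N limit.
- **Depth:** The pressed position and the camera check after release both put it about 33 mm deep.
- **Other items:** The wide cartridge, petri dish and blue box measured unmoved, to about 0.5 mm in the scene camera. The side camera gave a different reading for the petri dish, but its crop there included the cabinet behind. I only looked at the carton and did not re-check the timer.
- **Robot:** The gripper was clear and touching nothing at hand-in.

- **Lean, not corrected:** After release, the stub-top fit showed the cartridge leaning about 1° downslope, within the bore's clearance. I left it, since the depth still matched the pressed position.
- **Flatness fit that misled me:** My first fit while holding the guard was thrown off by its slots, so I tilted the plate by mistake. I corrected it with a better fit before setting the plate down.

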